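# Click the indexing head to its marked notch and clamp it

## Robot

A 6-joint arm with a two-finger parallel gripper is mounted at the origin on a cart in front of the work surface, level with it; the furniture and walls round the work are solid. World frame = base frame: x ahead of the robot, y to its left, z up, the work surface at z = 0. Lengths are in m, angles in degrees, forces in N, time in s.
With the tool pointing down it reaches from about 0.375 to 0.9 m from the base axis. Payload 3.1 kg.
Tool frame: the origin (TCP) lies between the finger pads; the fingertips stand 11 mm ahead of it and the grasp point (between the pads) lies 8 mm behind it; z points along the fingers, y is the direction in which the jaws open and shut (so a half turn about z gives the same grasp; the last joint's range is limited). The gripper opens to 87 mm and grips with 3 to 60 N. Pads are 19 mm wide; open, the fingers measure 117 mm over their backs; the gripper's body (75 mm by 190 mm) begins 51 mm behind the grasp point.
Start: joints at [-79.555, 30.224, 82.088, -0, 67.689, -10.227], TCP at [0.221, -0.585, 0.211] pointing down, gripper open.
Joint ranges: [-176.69, 176.69], [-43.24, 126.21], [12.49, 139.97], [-82, 262], [0, 151.66], [-163.58, 163.58]. Speed limits (degrees/s): [159.86, 159.86, 180, 180, 180, 180].

## Interface

Orientations are given as a 3x3 rotation matrix whose columns are the frame's x, y, z axes.
In Python, from rig import bot, vision gives the robot as it stands. The module is installed in compiled form; this text tells all that it offers.
- The arm moves only by the tool jog_arm, never from a script. Its argument "rows" is a list of rows, each an object with "dp": the shift along the tool's x, y, z in mm, a list of three; "turn": the turn, a rotation vector about the tool's x, y, z in degrees, a list of three; "grip": the opening, from 0 (shut) to 1 (fully open). A call has 1 to 10 rows; each row is the pose to reach, as a shift and turn from the pose commanded when the call began, along the tool's axes at that moment; what a row does not reach only later rows make up. A row lasts 1/10 s, in which the tool goes at most 50 mm and 8.59 degrees, less where a joint would pass 70% of its speed; a pose out of reach is approached as far as the arm can. A call with a gripper value outside its range is refused whole. The fingers move at their own pace and stop on an object; the grip force is fixed at half the most. Time passes only in rows, so rows that repeat a pose let the fingers close. It gives the time, the measured TCP pose, the force and the opening at its end, in the units of the state.
- bot.read_state(): the state, without advancing time (a new reading comes with each control period).
- vision.capture(name): name is "scene" or "top"; returns (picture, depth): 400x640x3 uint8, red, green, blue; 400x640 float32, m along the optical axis (not along the pixel's ray), 0 where there is no reading.
- vision.camera_info(name): a dict with "vertical_fov" (degrees; the focal length in pixels is half the picture's height over the tangent of half this angle, whatever the lens; pixels are square), "cx", "cy" (the principal point, pixels), "k1" (the pictures are not rectified: a ray, as slopes to the right and down, at radius r is drawn at 1 + k1 r^2 times it, then the intrinsics apply), "position" and "rotation" of the camera in the world. Camera axes: x right, y down, z forward; pixel columns grow to the right and rows downward; lengths in m; the calibration is good to about 2 mm. A picture is of the moment at which its call begins. camera_info takes no time and is no camera call.
- bot.hand_in(): hands the job in, once; it reports no verdict.
The state is a dict: "time_s": time; "joint_positions": joint angles; "qvel": joint speeds; "tau": joint torques, N m; "position": TCP position; "tcp_rot": TCP orientation; "force": force on the tool from outside, world axes, zero at the start; "moment": the same for the moment, N m; "opening": opening from 0.0 (shut) to 1.0 (fully open).
Only numpy, scipy, OpenCV 4.12 (cv2) and the standard library are available. Lean on these libraries where they do the work, as an engineer would, in place of code of your own. Each camera call takes 0.05 s, during which the arm holds its last target.

## Task

Turn the reference block on the indexing head to its marked test position: push the upright thumb paddle to the right (as seen from the robot) and click the index arm on, one notch at a time, until it sits in the fifth notch, the one with the round stud behind it; pause a moment in the fourth, do not go past the fifth, and push gently, as with a thumb. Then let go of the paddle and swing the clamp handle clockwise, fully home to its stop, to lock the head. Leave the things round about where they are.

Things in the scene. Friction and masses are not known exactly. Their poses are not given: they have to be found in the camera images.
- index_head: Fixed indexing head: grey plate 175 x 200 x 12 mm on the bench. Origin on the vertical turning axis, at the plate's underside; z up, x away from the robot, y left. A round block (64 mm, top at z 76 mm) sits on the axis and turns with the index arm. In front (-x) an arc of pins and rail, 72 to 87 mm from the axis, up to z 26 mm, forms the notches. More than 25 N on any part of it is too much.
- stud (a point): Top (z 24 mm) of the steel stud, 8 mm thick, 95 mm from the axis, behind notch 5. The six notches lie 0.2 rad apart, 1 to 6 from left (+y) to right (-y), each with a white bar on the plate. Notch k lies at -0.5 + 0.2 (k - 1) rad from the head's -x, about its axis, positive toward -y.
- index_arm (a joint): Index arm, rad: 0 in notch 1, 0.2 in notch 2, ... 0.8 in notch 5, 1.0 in notch 6; grows anticlockwise from above (its front end goes right, toward -y). A spring plunger of unknown strength holds it in each notch. Starts at rest in notch 1, 2 or 3.
- pointer (a point): Dark pointer at the front end of the index arm (a steel bar under the thumb arm), 100 mm from the axis, at z 39 mm: it points at the notch the arm is in.
- paddle (a point): Middle (in plan) of the thumb paddle at z 84 mm, 118 mm from the head's axis: black upright plate, 28 mm wide radially, 10 mm thick in the direction of push, z 46 to 108 mm. It stands on a thumb arm (top at z 52 mm) on the same axis, which drives the index arm only through a spring: 2.3 N more at the paddle per 10 mm (3.2 N m/rad), up to 0.7 rad.
- thumb_arm (a joint): Lead of the paddle over the index arm, rad: 0 when let go. Pushed right it grows by 0.2 to 0.45 (differs each time, often more than a notch), the force rising to 6 to 13 N, before the arm jumps one notch and the force drops by 3 to 5 N: one click. 0.2 rad farther comes the next click. Let go, it springs back and the arm stays in its notch.
- clamp (a joint): Clamp handle, rad: 0 fully open, 1.4 at its stop (locked). Grows clockwise seen from above. Starts between 0 and 0.35. It stays where it is left; moving it takes about 2.5 N at the knob.
- clamp_knob (a point): Centre (z 54 mm) of the upright black knob at the end of the clamp handle: 18 mm thick, z 28 to 72 mm, 55 mm from the clamp's axis. At joint value q it lies in the direction (cos(1.9 - q), sin(1.9 - q)) from that axis, in the x, y of index_head: at first to the left, then swung away from the robot.
- clamp_axis (a point): Top (z 41 mm) of the clamp handle's hub, on its vertical turning axis, at x 0, y +82 mm in index_head.
- grease_tin: Round grease tin, 64 mm across, 31 mm tall, left of the head; a bystander. Origin at its underside.
- flat_anvil: Black round anvil with a stem, 63 mm across, 43 mm tall, behind the head; a bystander. Origin at its underside.
- test_block: Loose round steel block, 65 mm across, 15 mm thick, on the bench right of the head; a bystander. Origin at its underside.

How it is judged (in metres and radians):
On the way, in this order (a step that is already met when the one before it is completed fails the run):
1. the index arm sits in the fourth notch (value of joint index_arm between 0.54 and 0.66 rad), for 0.2 s.
2. the index arm sits in the fifth notch with the paddle let go (value of joint index_arm between 0.75 and 0.85 rad and contact force between anything else and index_head below 0.3 N), for 0.2 s.
3. the clamp handle is home at its stop (value of joint clamp above 1.32 rad), for 0.2 s.
At the end, for the whole second after the job is handed in: The index arm rests in the fifth notch (0.80 rad, within 0.05) and the clamp handle stands at its stop (above 1.32 of 1.40 rad) (value of joint index_arm between 0.75 and 0.85 rad and value of joint clamp above 1.32 rad); the robot touches nothing.
It fails at once if the index arm goes past the fifth notch (value of joint index_arm above 0.9 rad).
It fails at once if more than 25 N on the indexing head (paddle, clamp handle or any part) (contact force between anything else and index_head above 25 N).
It fails at once if the grease tin is shifted (distance of grease_tin from where it was at the start of the episode above 0.02 m).
It fails at once if the flat anvil is shifted (distance of flat_anvil from where it was at the start of the episode above 0.02 m).
It fails at once if the test block on the bench is shifted (distance of test_block from where it was at the start of the episode above 0.02 m).
It also fails if it takes over 72 s, if anything falls off the work surface, if the arm or the gripper's body presses on something with over 40 N, if the wrist force passes 120 N, or if a joint passes its speed limit or range.

## Working session

There is one attempt and no reset: what is moved stays moved. The work goes in short steps, Python scripts to look and compute and a tool call to move; the robot and the scene stay as the last step left them, time stands still between calls to the robot, and variables do not carry over. Pictures are saved under pics/ and viewed, and the job is handed in when it is done.

Besides the shell and the picture viewer there is one more tool, called after "Emit:" as name(argument=value, ...), one argument or row to a line, values as JSON. jog_arm: Moves the arm, as the interface text tells. Its arguments: {"type":"object","properties":{"rows":{"type":"array"}},"required":["rows"]}

```bash
mkdir -p pics; python3 - <<'E'
from rig import bot, vision
import cv2
s=bot.read_state(); print(s)
for n in("scene","top"):
    p,d=vision.capture(n); print(vision.camera_info(n))
    cv2.imwrite(f"pics/{n}0.png",p[...,::-1])
    import numpy as np; np.savez(f"{n}0.npz",p=p,d=d)
E
```

```text
{'time_s': 0.0, 'joint_positions': array([-7.95562392e+01,  3.02793477e+01,  8.21565681e+01, -1.90980053e-03,
        6.76891585e+01, -1.02261567e+01]), 'qvel': array([-0.04481413,  0.03851271, -0.1273344 , -0.04461906, -0.01900655,
       -0.11134892]), 'tau': array([ 1.69291252e-04, -4.40045285e+01, -1.76594263e+01,  6.32893690e-02,
        5.82353398e-02, -1.58233565e-04]), 'position': array([ 0.22050424, -0.58399523,  0.20966657]), 'tcp_rot': array([[ 9.35625087e-01,  3.52995063e-01, -4.26031547e-04],
       [ 3.52995140e-01, -9.35622705e-01,  2.14120351e-03],
       [ 3.57229478e-04, -2.15375078e-03, -9.99997617e-01]]), 'force': array([ 0.28489781, -0.37257099,  0.7048994 ]), 'moment': array([ 0.05496511,  0.06758425, -0.00777313]), 'opening': 0.996876776949053}
{'vertical_fov': 49.329802050111724, 'cx': 316.9394614448198, 'cy': 192.78841148319273, 'k1': 0.008628191682100462, 'position': array([-0.09217342,  0.60717257,  1.0450555 ]), 'rotation': array([[-0.55657417, -0.6364149 ,  0.53404238],
       [-0.83076628,  0.42072527, -0.36444153],
       [ 0.00725089, -0.64650315, -0.76287686]])}
{'vertical_fov': 50.33461070593427, 'cx': 315.12862208731076, 'cy': 198.0394492207108, 'k1': 0.0002626312494346892, 'position': array([0.47351298, 0.15842861, 1.01801129]), 'rotation': array([[-2.81669701e-03, -9.92101044e-01,  1.25409666e-01],
       [-9.99732786e-01, -8.36886415e-05, -2.31160168e-02],
       [ 2.29439198e-02, -1.25441265e-01, -9.91835705e-01]])}
```

View pics/scene0.png

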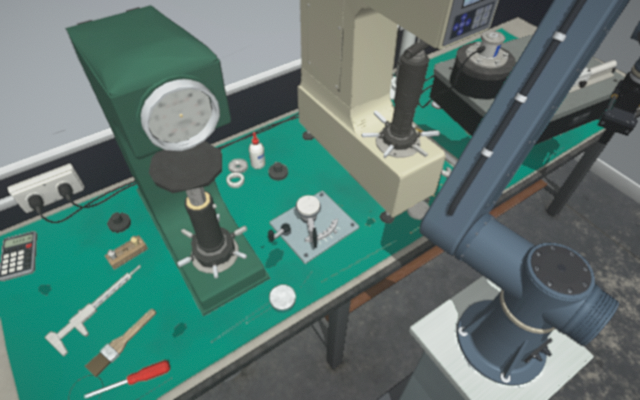

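View pics/top0.png

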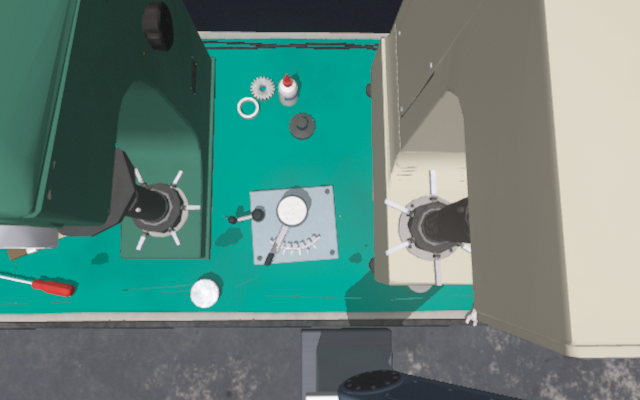

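The top view shows the head plate at px (250–338, 186–264), with the block at (291,210), the paddle near (269,259), and the clamp hub at (257,214) with its knob at (232,219). The tin is at (204,292) and the anvil at (302,125). I'll zoom in next.

```bash
cat > h.py <<'E'
import numpy as np, cv2
from rig import bot, vision
def px2w(n,u,v,depth=None,z=None):
    c=vision.camera_info(n); f=200/np.tan(np.radians(c['vertical_fov']/2))
    x=(u-c['cx'])/f; y=(v-c['cy'])/f
    a,b=x,y
    for _ in range(10):
        k=1+c['k1']*(a*a+b*b); a,b=x/k,y/k
    r=c['rotation']@np.array([a,b,1.])
    p=c['position']
    t=depth if z is None else (z-p[2])/r[2]
    return p+t*r
def w2px(n,P):
    c=vision.camera_info(n); f=200/np.tan(np.radians(c['vertical_fov']/2))
    q=c['rotation'].T@(np.asarray(P)-c['position']); a,b=q[0]/q[2],q[1]/q[2]
    k=1+c['k1']*(a*a+b*b); return np.array([c['cx']+f*a*k,c['cy']+f*b*k])
E
python3 - <<'E'
from h import *
z=np.load('top0.npz'); p=z['p'][170:310,190:350]
cv2.imwrite('pics/topz.png',cv2.resize(p,None,fx=5,fy=5,interpolation=cv2.INTER_CUBIC)[:600,:,::-1])
z=np.load('scene0.npz'); p=z['p'][170:320,250:450]
cv2.imwrite('pics/scz.png',cv2.resize(p,None,fx=4,fy=4,interpolation=cv2.INTER_CUBIC)[...,::-1])
# depth map heights
z=np.load('top0.npz')
for (u,v) in [(291,210),(269,259),(257,214),(232,219),(204,292),(302,125),(380,200),(210,200),(420,287),(390,270),(190,250),(373,265)]:
    print((u,v),px2w('top',u,v,depth=z['d'][v,u]).round(3))
for c in [(250,192),(329,186),(338,260),(254,265)]: print(c,px2w('top',*c,z=0.012).round(4))
E
```

```text
(291, 210) [0.566 0.19  0.076]
(269, 259) [0.459 0.235 0.108]
(257, 214) [0.56  0.27  0.037]
(232, 219) [0.546 0.321 0.07 ]
(204, 292) [0.384 0.388 0.029]
(302, 125) [0.771 0.166 0.042]
(380, 200) [0.58  0.003 0.143]
(210, 200) [0.595 0.383 0.017]
(420, 287) [ 0.392 -0.109  0.015]
(390, 270) [0.44  0.    0.217]
(190, 250) [0.478 0.412 0.067]
(373, 265) [0.443 0.    0.015]
(250, 192) [0.6152 0.2899 0.012 ]
(329, 186) [0.6298 0.1017 0.012 ]
(338, 260) [0.4544 0.0818 0.012 ]
(254, 265) [0.4435 0.2778 0.012 ]
```

View pics/topz.png

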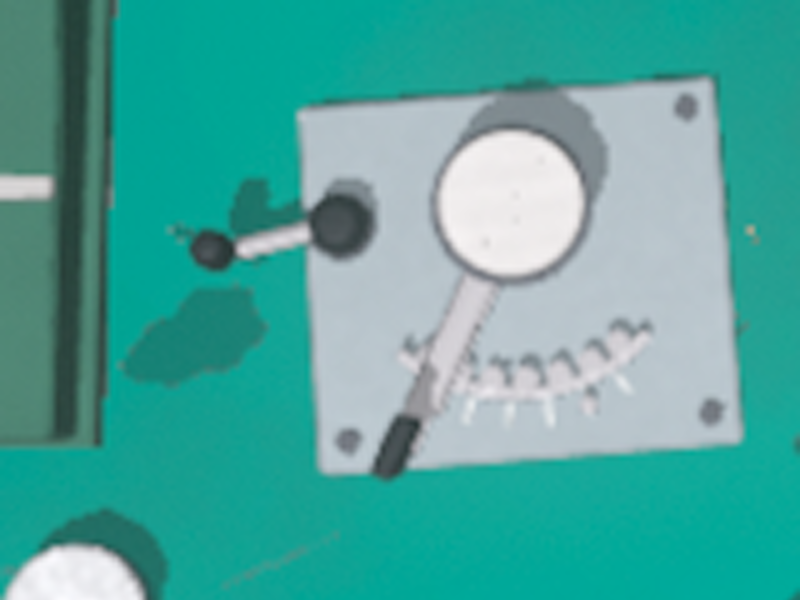

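View pics/scz.png

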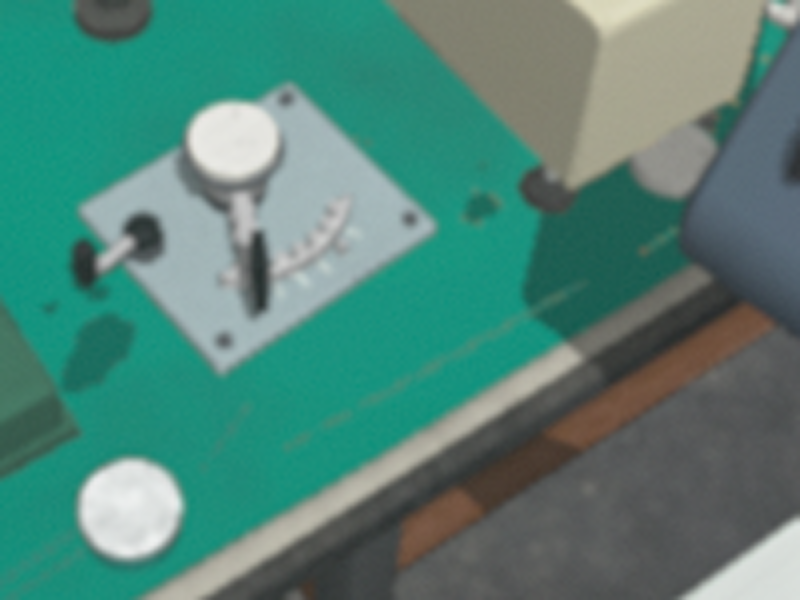

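```bash
python3 - <<'E'
from h import *
f=lambda a,b,z: px2w('top',(a+.5)/5-.5+190,(b+.5)/5-.5+170,z=z)
A=f(511,203,.076); print('axis',A)
H=f(342,222,.041);print('hub',H)
C=[f(298,110,.012),f(713,78,.012),f(742,440,.012),f(320,474,.012)]
for c in C: print(c)
cx=np.mean(C,0);print('center',cx)
xe=(C[0]-C[3]+C[1]-C[2]);ye=(C[0]-C[1]+C[3]-C[2])
print('yaw x',np.degrees(np.arctan2(xe[1],xe[0])),'yaw y',np.degrees(np.arctan2(-ye[0],ye[1])))
v=H-A;print('yaw hub',np.degrees(np.arctan2(-v[0],v[1])),np.hypot(*v[:2]))
K=f(212,250,.072);v=K-H;print('knob',K,np.hypot(*v[:2]),np.degrees(np.arctan2(v[1],v[0])))
P=f(398,445,.1); P=f(405,430,.108);print('pad',P);
for n,q in dict(pad=(403,436,.108),stud=(590,398,.024)).items():
    v=f(*q)-A;print(n,f(*q),np.hypot(*v[:2]),np.degrees(np.arctan2(v[1],v[0])))
# depth points of paddle in both cams
for n in('top','scene'):
    d=np.load(n+'0.npz')['d']
    pts=[]
    for u in range(640):
        for v in range(400):
            if d[v,u]>0:
                w=px2w(n,u,v,depth=d[v,u])
                if np.hypot(*(w-A)[:2])<.2: pts.append(w)
    pts=np.array(pts); np.save(n+'pts.npy',pts)
    r=np.hypot(*(pts-A)[:,:2].T)
    m=(r>.09)&(r<.145)&(pts[:,2]>.085)&(pts[:,2]<.115)&(pts[:,0]<A[0]); print(n,m.sum(),pts[m].mean(0),pts[m].min(0),pts[m].max(0))
    m=(r<.04)&(pts[:,2]>.07); print('block',pts[m].mean(0))
    m=(r>.09)&(pts[:,2]>.06)&(pts[:,1]>.25)&(pts[:,1]<.36)&(pts[:,0]>.5); print('knob',pts[m].mean(0),m.sum())
# right machine/left machine boundary near z heights
    m=(pts[:,1]<.05)&(pts[:,2]>.03); print('rightmach',pts[m].max(0) if m.any() else None)
E
```

```text
axis [0.56540114 0.18836507 0.076     ]
hub [0.56009684 0.26697561 0.041     ]
[0.61614275 0.29182009 0.012     ]
[0.63170434 0.09401051 0.012     ]
[0.45997842 0.08174641 0.012     ]
[0.44490709 0.27877029 0.012     ]
center [0.53818315 0.18658683 0.012     ]
yaw x 4.221331032766359 yaw y 4.436369904159564
yaw hub 3.860214237408004 0.0787892897960815
knob [0.54494227 0.32082491 0.072     ] 0.05594111674837027 105.71795910817393
pad [0.46590348 0.23173414 0.108     ]
pad [0.46339261 0.23255187 0.108     ] 0.11116749514771683 156.57929774729234
stud [0.47964681 0.15305693 0.024     ] 0.09273871095087134 -157.6212695323462Traceback (most recent call last):
  File "<stdin>", line 22, in <module>
  File "h.py", line 4, in px2w
    c=vision.camera_info(n); f=200/np.tan(np.radians(c['vertical_fov']/2))
ValueError: time passes only in moves, steps and waits
```

The arm is in notch 1, and the head yaw is about 4.2°. Before planning the path I'll map the obstacles.

```bash
cat > h.py <<'E'
import numpy as np, cv2, pickle, os
from rig import bot, vision
if not os.path.exists('cam.pkl'):
    pickle.dump({n:vision.camera_info(n) for n in('top','scene')},open('cam.pkl','wb'))
CAM=pickle.load(open('cam.pkl','rb'))
def rays(n,uv):
    c=CAM[n]; f=200/np.tan(np.radians(c['vertical_fov']/2))
    K=np.array([[f,0,c['cx']],[0,f,c['cy']],[0,0,1.]])
    q=cv2.undistortPoints(np.asarray(uv,float).reshape(-1,1,2),K,np.array([c['k1'],0,0,0.]))[:,0]
    return np.c_[q,np.ones(len(q))]@c['rotation'].T
def px2w(n,u,v,depth=None,z=None):
    r=rays(n,[[u,v]])[0]; p=CAM[n]['position']
    t=depth if z is None else (z-p[2])/r[2]
    return p+t*r
def cloud(n,d):
    v,u=np.mgrid[0:400,0:640]; r=rays(n,np.c_[u.ravel(),v.ravel()])
    d=d.ravel(); m=d>0
    return CAM[n]['position']+d[m,None]*r[m]
A=np.array([.5654,.1884]); YAW=4.2
E
python3 - <<'E'
from h import *
P=[cloud(n,np.load(n+'0.npz')['d']) for n in('top','scene')]
for n,pts in zip(('top','scene'),P):
    r=np.hypot(*(pts[:,:2]-A).T)
    m=(r>.09)&(r<.145)&(pts[:,2]>.07)&(pts[:,2]<.115)&(pts[:,0]<.56); print(n,m.sum(),pts[m].mean(0).round(4),pts[m].min(0).round(3),pts[m].max(0).round(3))
    m=(r<.035)&(pts[:,2]>.07);q=pts[m]; print('block',q.mean(0),(q.min(0)+q.max(0))/2)
    m=(r>.09)&(pts[:,2]>.055)&(pts[:,2]<.08)&(pts[:,1]>.29)&(pts[:,1]<.36)&(pts[:,0]>.5); print('knob',pts[m].mean(0).round(4),m.sum())
a=np.vstack(P)
# height map 4cm cells, max z and min z above .03
print('cells max z (cm) x rows .2-.8, y cols .5..-.7')
ys=np.arange(.5,-.72,-.05)
print('      '+' '.join(f'{int(round(y*100)):4d}' for y in ys))
for x in np.arange(.15,.85,.05):
    row=[]
    for y in ys:
        m=(abs(a[:,0]-x)<.025)&(abs(a[:,1]-y)<.025)
        row.append(f'{a[m,2].max()*100:4.0f}' if m.any() else '   .')
    print(f'{x:.2f}  '+' '.join(row))
E
```

```text
top 96 [0.4737 0.252  0.0969] [0.444 0.227 0.07 ] [0.549 0.328 0.11 ]
block [0.56474448 0.18779872 0.07504314] [0.56492538 0.18793692 0.07518801]
knob [0.9287 0.3242 0.0677] 234
scene 94 [0.4738 0.2599 0.0921] [0.444 0.231 0.07 ] [0.554 0.331 0.113]
block [0.56368857 0.19157407 0.07684656] [0.565881   0.19076788 0.07696001]
knob [0.5437 0.326  0.0673] 46
cells max z (cm) x rows .2-.8, y cols .5..-.7
        50   45   40   35   30   25   20   15   10    5    0   -5  -10  -15  -20  -25  -30  -35  -40  -45  -50  -55  -60  -65  -70
0.15   -79  -79  -79  -79  -80  -79  -70    1   33   40   43   30    1  -69  -70  -79  -79  -79  -79  -79   34   34  -79  -79  -79
0.20     .    .    .    .    .    .  -80  -79   36   45   54   58   66   72   71   70    .    .   56    .   34   43   38   30    .
0.25     .    .    .    .    .  -79  -79  -79   34   43   53   62   70   71    .    .    .    .   59   59   34   45   40   34    .
0.30     0    0    0    0    0    1    0    0    0    0    1   59   68   70    1    1   -1    0    1    1    1    1    1   34    1
0.35     1    1    4    4    1    1    1  
[... 567 characters left out ...]
  -80    1    1   23   26   27   26    .    .
0.60    67   67   67    1    2    3    8    8    2    1   74   74   74   23    .    .    .    0    1   26   33   33   28   26    .
0.65    66   66   65    1    1    1    1    1    1    1   74   74   74   49    .    .    .    2   25   30   34   34   33   26    .
0.70    65   65   64    1    1    1    1    1    1    1   70    0    .    .    .    .    .    2    1   26   28   28   26    .    .
0.75    63   63   63   46    1    1    5    5    1    1   62    0    .    .    .    .    .   -0    1    8   25   26   16    .    .
0.80    62   62   62   47    2    2    5    5    1    1   54   -0    .    .    .    .    .    .    .    1   16   16   16    .    .
```

The cream machine is a wall at x ≥ 0.39, spanning y from about -0.2 to 0.0. I'll pass it raised and retracted, with the jaws along world y.

Emit:
jog_arm(
  rows=[
    {"dp": [0,0,-50],"turn": [0,0,7],"grip": 0},
    {"dp": [0,0,-100],"turn": [0,0,14],"grip": 0},
    {"dp": [0,0,-150],"turn": [0,0,20.7],"grip": 0},
    {"dp": [0,0,-200],"turn": [0,0,20.7],"grip": 0},
    {"dp": [0,0,-250],"turn": [0,0,20.7],"grip": 0},
    {"dp": [0,0,-250],"turn": [0,0,20.7],"grip": 0},
    {"dp": [0,0,-250],"turn": [0,0,20.7],"grip": 0},
  ],
)

```text
time_s: 0.8
position: [0.2207, -0.5849, 0.4618]
tcp_rot: [[1.0, -0.0, 0.0], [-0.0, -1.0, -0.003], [0.0, 0.003, -1.0]]
force: [-0.5, 0.2, -0.6]
opening: 0.446
```

Emit:
jog_arm(
  rows=[
    {"dp": [10,-50,0],"turn": [0,0,0],"grip": 0},
    {"dp": [20,-100,0],"turn": [0,0,0],"grip": 0},
    {"dp": [30,-150,0],"turn": [0,0,0],"grip": 0},
    {"dp": [40,-200,0],"turn": [0,0,0],"grip": 0},
    {"dp": [50,-250,0],"turn": [0,0,0],"grip": 0},
    {"dp": [60,-285,0],"turn": [0,0,0],"grip": 0},
    {"dp": [60,-285,0],"turn": [0,0,0],"grip": 0},
    {"dp": [60,-285,0],"turn": [0,0,0],"grip": 0},
  ],
)

```text
time_s: 1.6
position: [0.2806, -0.2987, 0.4592]
tcp_rot: [[1.0, 0.001, -0.002], [0.001, -1.0, 0.002], [-0.002, -0.002, -1.0]]
force: [0.4, -0.3, 0.4]
opening: 0.005
```

```bash
python3 -c "
from h import *
s=bot.read_state();print(s['position'],s['joint_positions'].round(1))"
```

```text
[ 0.28060641 -0.29868115  0.45922887] [-62.5  -0.4  86.2  -0.   94.3  27.5]
```

Emit:
jog_arm(
  rows=[
    {"dp": [5,-50,0],"turn": [0,0,0],"grip": 0},
    {"dp": [10,-100,0],"turn": [0,0,0],"grip": 0},
    {"dp": [15,-150,0],"turn": [0,0,0],"grip": 0},
    {"dp": [20,-200,0],"turn": [0,0,0],"grip": 0},
    {"dp": [20,-200,0],"turn": [0,0,0],"grip": 0},
    {"dp": [20,-200,0],"turn": [0,0,0],"grip": 0},
  ],
)

```text
time_s: 2.2
position: [0.3012, -0.1, 0.46]
tcp_rot: [[1.0, 0.002, -0.001], [0.002, -1.0, -0.0], [-0.001, 0.0, -1.0]]
force: [-0.0, -0.4, -0.9]
opening: 0.008
```

```bash
python3 -c "
from h import *
s=bot.read_state();print(s['position'],s['joint_positions'].round(1))"
```

```text
[ 0.30121676 -0.09995898  0.46002794] [-38.8 -10.1  94.6  -0.1  95.6  51.1]
```

Emit:
jog_arm(
  rows=[
    {"dp": [0,-50,0],"turn": [0,0,0],"grip": 0},
    {"dp": [0,-100,0],"turn": [0,0,0],"grip": 0},
    {"dp": [0,-150,0],"turn": [0,0,0],"grip": 0},
    {"dp": [0,-200,0],"turn": [0,0,0],"grip": 0},
    {"dp": [0,-250,0],"turn": [0,0,0],"grip": 0},
    {"dp": [0,-300,0],"turn": [0,0,0],"grip": 0},
    {"dp": [0,-350,0],"turn": [0,0,0],"grip": 0},
    {"dp": [0,-370,0],"turn": [0,0,0],"grip": 0},
    {"dp": [0,-370,0],"turn": [0,0,0],"grip": 0},
    {"dp": [0,-370,0],"turn": [0,0,0],"grip": 0},
  ],
)

```text
time_s: 3.2
position: [0.3028, 0.2691, 0.4596]
tcp_rot: [[1.0, -0.003, -0.002], [-0.003, -1.0, -0.002], [-0.002, 0.002, -1.0]]
force: [-0.1, -1.5, -0.6]
opening: 0.003
```

```bash
python3 - <<'E'
from h import *
s=bot.read_state();print(s['position'],s['joint_positions'].round(1))
P=[cloud(n,np.load(n+'0.npz')['d']) for n in('top','scene')]
a=np.vstack(P)
m=(a[:,0]>.4)&(a[:,0]<.7)&(a[:,2]>.12)
for z0,z1 in((.03,.1),(.1,.2),(.2,.4),(.4,.75)):
    m=(a[:,0]>.42)&(a[:,0]<.68)&(a[:,2]>z0)&(a[:,2]<z1)
    b=a[m&(a[:,1]<.08)];c=a[m&(a[:,1]>.335)]
    print(z0,'right max y',b[:,1].max().round(3) if len(b) else None,'left min y',c[:,1].min().round(3) if len(c) else None)
yaw=np.radians(YAW)
for i in (0,.2,.4,.6,.8,1.05):
    th=np.pi+yaw-.5+i; p=A+.118*np.array([np.cos(th),np.sin(th)]); t=np.array([-np.sin(th),np.cos(th)])
    print(i,'pad',p.round(4),'tool',(p-t*.0145).round(4),'x az',np.degrees(th)-90)
E
```

```text
[0.30281177 0.26905406 0.45957589] [ 2.580e+01 -8.000e-01  8.660e+01 -1.000e-01  9.430e+01  1.159e+02]
0.03 right max y 0.008 left min y 0.383
0.1 right max y 0.008 left min y 0.382
0.2 right max y 0.017 left min y 0.406
0.4 right max y -0.008 left min y 0.386
0 pad [0.458  0.2372] tool [0.464  0.2504] x az 65.55211024345883
0.2 pad [0.4504 0.2149] tool [0.4537 0.2291] x az 77.01126614607531
0.4 pad [0.4474 0.1915] tool [0.4478 0.206 ] x az 88.47042204869174
0.6 pad [0.4492 0.1681] tool [0.4467 0.1823] x az 99.92957795130823
0.8 pad [0.4555 0.1454] tool [0.4502 0.1589] x az 111.38873385392469
1.05 pad [0.4696 0.1195] tool [0.4611 0.1313] x az 125.71267873219526
```

Emit:
jog_arm(
  rows=[
    {"dp": [0,0,0],"turn": [0,0,-8.2],"grip": 0},
    {"dp": [0,0,0],"turn": [0,0,-16.4],"grip": 0},
    {"dp": [10,0,20],"turn": [0,0,-24.6],"grip": 0},
    {"dp": [30,0,50],"turn": [0,0,-32.8],"grip": 0},
    {"dp": [60,0,80],"turn": [0,0,-41],"grip": 0},
    {"dp": [90,0,110],"turn": [0,0,-49.2],"grip": 0},
    {"dp": [120,0,140],"turn": [0,0,-57.4],"grip": 0},
    {"dp": [145,0,170],"turn": [0,0,-65.5],"grip": 0},
    {"dp": [170,0,200],"turn": [0,0,-65.5],"grip": 0},
    {"dp": [170,0,240],"turn": [0,0,-65.5],"grip": 0},
  ],
)

```text
time_s: 4.2
position: [0.4776, 0.2672, 0.2205]
tcp_rot: [[0.421, 0.907, 0.007], [0.907, -0.421, 0.001], [0.004, 0.006, -1.0]]
force: [-0.7, 0.2, -0.4]
opening: 0.005
```

Emit:
jog_arm(
  rows=[
    {"dp": [0,0,0],"turn": [0,0,0],"grip": 0},
    {"dp": [0,0,0],"turn": [0,0,0],"grip": 0},
  ],
)

```text
time_s: 4.4
position: [0.4715, 0.268, 0.2206]
tcp_rot: [[0.418, 0.908, -0.002], [0.908, -0.418, -0.001], [-0.002, -0.001, -1.0]]
force: [0.5, -0.2, 0.2]
opening: 0.002
```

```bash
python3 - <<'E'
from h import *
s=bot.read_state();print(s['position'],s['joint_positions'].round(1),s['force'])
for n in('scene','top'):
    p,d=vision.capture(n); np.savez(n+'1.npz',p=p,d=d)
    p=p[130:330,180:420]; cv2.imwrite(f'pics/{n}1.png',cv2.resize(p,None,fx=3,fy=3,interpolation=cv2.INTER_CUBIC)[...,::-1])
E
```

```text
[0.4715176  0.26803664 0.22059436] [17.8 23.2 93.2 -0.  63.7 42.5] [ 0.52106415 -0.18897401  0.17010717]
```

View pics/scene1.png

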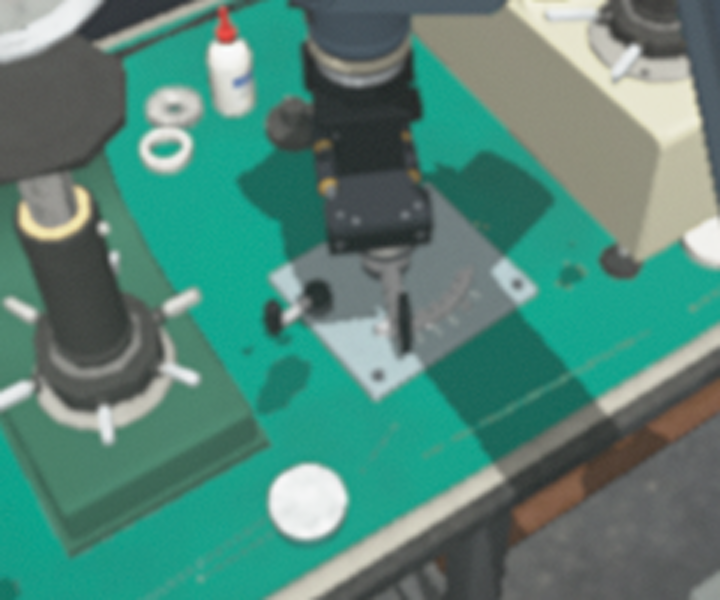

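View pics/top1.png

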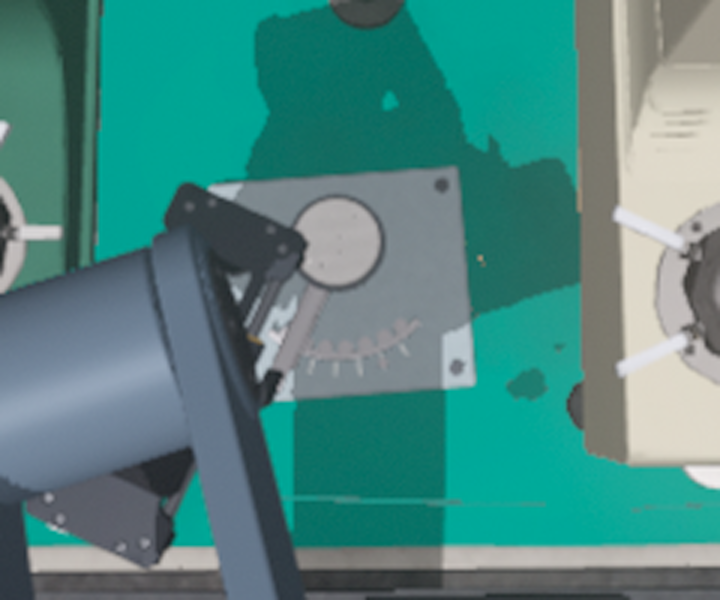

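The arm is still in notch 1, and the closed fingertips sit to the left of the paddle. Descending.

Emit:
jog_arm(
  rows=[
    {"dp": [0,0,40],"turn": [0,0,0],"grip": 0},
    {"dp": [0,0,80],"turn": [0,0,0],"grip": 0},
    {"dp": [0,0,115],"turn": [0,0,0],"grip": 0},
    {"dp": [0,0,136],"turn": [0,0,0],"grip": 0},
    {"dp": [0,0,136],"turn": [0,0,0],"grip": 0},
    {"dp": [0,0,136],"turn": [0,0,0],"grip": 0},
  ],
)

```text
time_s: 5.1
position: [0.4725, 0.2707, 0.0866]
tcp_rot: [[0.415, 0.91, 0.003], [0.91, -0.415, 0.001], [0.002, 0.003, -1.0]]
force: [0.5, 0.2, 0.2]
opening: 0.005
```

```bash
python3 - <<'E'
from h import *
s=bot.read_state();print(s['position'],s['joint_positions'].round(1),s['force'],s['moment'])
for n in('scene','top'):
    p,d=vision.capture(n); np.savez(n+'1.npz',p=p,d=d)
    p=p[190:290,240:360]; cv2.imwrite(f'pics/{n}2.png',cv2.resize(p,None,fx=6,fy=6,interpolation=cv2.INTER_CUBIC)[...,::-1])
E
```

```text
[0.47252212 0.27067238 0.08655381] [ 18.   34.4 100.   -0.   45.4  42.6] [0.52279182 0.20380243 0.20860321] [-0.02148295 -0.07441098 -0.06771881]
```

View pics/scene2.png

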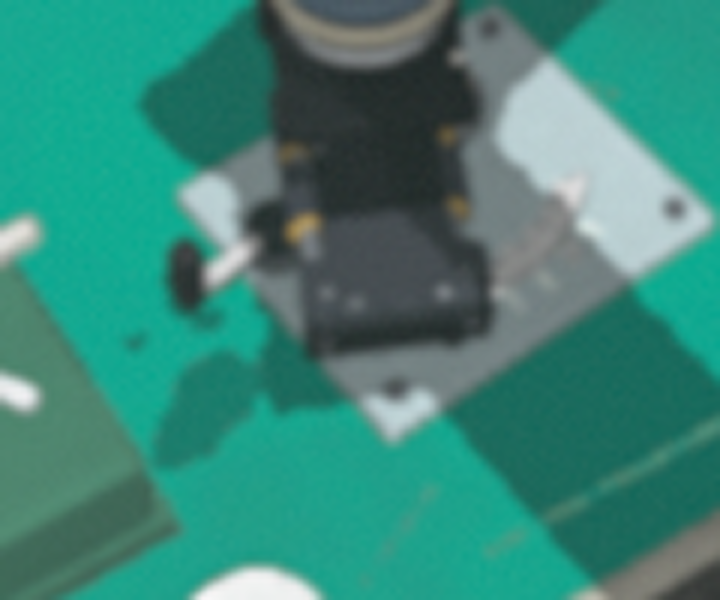

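View pics/top2.png

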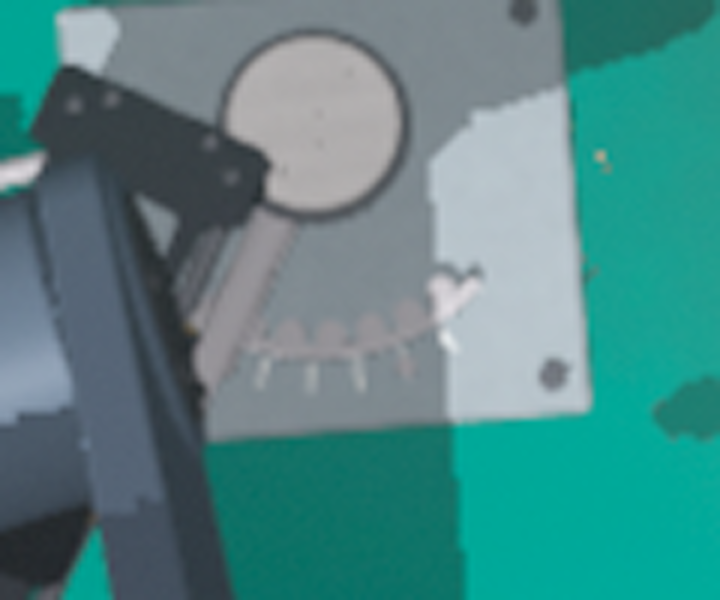

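Emit:
jog_arm(
  rows=[
    {"dp": [-5,0,0],"turn": [0,0,0],"grip": 0},
    {"dp": [-10,0,0],"turn": [0,0,0],"grip": 0},
    {"dp": [-15,0,0],"turn": [0,0,0],"grip": 0},
    {"dp": [-15,0,0],"turn": [0,0,0],"grip": 0},
  ],
)

```text
time_s: 5.6
position: [0.4643, 0.2557, 0.0849]
tcp_rot: [[0.416, 0.909, -0.001], [0.909, -0.416, -0.0], [-0.001, -0.0, -1.0]]
force: [0.0, -0.2, 1.3]
opening: 0.003
```

Emit:
jog_arm(
  rows=[
    {"dp": [-2,0,0],"turn": [0,0,0],"grip": 0},
    {"dp": [-4,0,0],"turn": [0,0,0],"grip": 0},
    {"dp": [-4,0,0],"turn": [0,0,0],"grip": 0},
  ],
)

```text
time_s: 5.9
position: [0.4632, 0.2528, 0.0846]
tcp_rot: [[0.415, 0.91, 0.0], [0.91, -0.415, 0.0], [0.0, -0.0, -1.0]]
force: [0.2, 0.6, -1.1]
opening: 0.007
```

Emit:
jog_arm(
  rows=[
    {"dp": [-2.95,-0.33,0],"turn": [0,0,-1.43],"grip": 0},
    {"dp": [-5.92,-0.58,0],"turn": [0,0,-2.86],"grip": 0},
    {"dp": [-5.92,-0.58,0],"turn": [0,0,-2.86],"grip": 0},
  ],
)

```text
time_s: 6.2
position: [0.4604, 0.2477, 0.0847]
tcp_rot: [[0.369, 0.93, 0.001], [0.93, -0.369, 0.0], [0.001, 0.0, -1.0]]
force: [-0.3, 1.0, 0.1]
opening: 0.004
```

Emit:
jog_arm(
  rows=[
    {"dp": [-2.95,-0.33,0],"turn": [0,0,-1.43],"grip": 0},
    {"dp": [-5.92,-0.58,0],"turn": [0,0,-2.86],"grip": 0},
    {"dp": [-5.92,-0.58,0],"turn": [0,0,-2.86],"grip": 0},
  ],
)

```text
time_s: 6.5
position: [0.4578, 0.2424, 0.0847]
tcp_rot: [[0.322, 0.947, 0.001], [0.947, -0.322, 0.001], [0.001, 0.001, -1.0]]
force: [1.6, 2.8, -1.5]
opening: 0.009
```

Emit:
jog_arm(
  rows=[
    {"dp": [-2.95,-0.33,0],"turn": [0,0,-1.43],"grip": 0},
    {"dp": [-5.92,-0.58,0],"turn": [0,0,-2.86],"grip": 0},
    {"dp": [-5.92,-0.58,0],"turn": [0,0,-2.86],"grip": 0},
  ],
)

```text
time_s: 6.8
position: [0.4553, 0.237, 0.0847]
tcp_rot: [[0.274, 0.962, 0.001], [0.962, -0.274, 0.001], [0.001, 0.001, -1.0]]
force: [1.1, 3.7, -0.8]
opening: 0.007
```

Emit:
jog_arm(
  rows=[
    {"dp": [-2.95,-0.33,0],"turn": [0,0,-1.43],"grip": 0},
    {"dp": [-5.92,-0.58,0],"turn": [0,0,-2.86],"grip": 0},
    {"dp": [-5.92,-0.58,0],"turn": [0,0,-2.86],"grip": 0},
  ],
)

```text
time_s: 7.1
position: [0.4531, 0.2315, 0.0847]
tcp_rot: [[0.226, 0.974, 0.001], [0.974, -0.226, 0.001], [0.001, 0.001, -1.0]]
force: [3.0, 4.5, -1.1]
opening: 0.004
```

Emit:
jog_arm(
  rows=[
    {"dp": [-2.95,-0.33,0],"turn": [0,0,-1.43],"grip": 0},
    {"dp": [-5.92,-0.58,0],"turn": [0,0,-2.86],"grip": 0},
    {"dp": [-5.92,-0.58,0],"turn": [0,0,-2.86],"grip": 0},
  ],
)

```text
time_s: 7.4
position: [0.4512, 0.2262, 0.0847]
tcp_rot: [[0.178, 0.984, 0.001], [0.984, -0.178, 0.001], [0.001, 0.001, -1.0]]
force: [1.7, 6.8, -1.3]
opening: 0.009
```

Emit:
jog_arm(
  rows=[
    {"dp": [-2.95,-0.33,0],"turn": [0,0,-1.43],"grip": 0},
    {"dp": [-5.92,-0.58,0],"turn": [0,0,-2.86],"grip": 0},
    {"dp": [-5.92,-0.58,0],"turn": [0,0,-2.86],"grip": 0},
  ],
)

```text
time_s: 7.7
position: [0.4496, 0.2207, 0.0848]
tcp_rot: [[0.129, 0.992, 0.001], [0.992, -0.129, 0.002], [0.002, 0.001, -1.0]]
force: [2.0, 6.7, -0.6]
opening: 0.002
```

Emit:
jog_arm(
  rows=[
    {"dp": [-2.95,-0.33,0],"turn": [0,0,-1.43],"grip": 0},
    {"dp": [-5.92,-0.58,0],"turn": [0,0,-2.86],"grip": 0},
    {"dp": [-5.92,-0.58,0],"turn": [0,0,-2.86],"grip": 0},
  ],
)

```text
time_s: 8.0
position: [0.4483, 0.2152, 0.0848]
tcp_rot: [[0.08, 0.997, 0.001], [0.997, -0.08, 0.002], [0.002, 0.001, -1.0]]
force: [1.3, 8.0, -1.8]
opening: 0.004
```

Emit:
jog_arm(
  rows=[
    {"dp": [-2.95,-0.33,0],"turn": [0,0,-1.43],"grip": 0},
    {"dp": [-5.92,-0.58,0],"turn": [0,0,-2.86],"grip": 0},
    {"dp": [-5.92,-0.58,0],"turn": [0,0,-2.86],"grip": 0},
  ],
)

```text
time_s: 8.3
position: [0.4472, 0.2096, 0.0848]
tcp_rot: [[0.03, 1.0, 0.001], [1.0, -0.03, 0.003], [0.003, 0.001, -1.0]]
force: [0.2, 9.4, -1.5]
opening: 0.004
```

```bash
cat > look.py <<'E'
from h import *
import sys
k=sys.argv[1]
s=bot.read_state();print(s['position'],s['force'],s['moment'])
p,d=vision.capture('top'); np.savez(f'top{k}.npz',p=p,d=d)
p=p[190:290,240:360]; cv2.imwrite(f'pics/top_{k}.png',cv2.resize(p,None,fx=6,fy=6,interpolation=cv2.INTER_CUBIC)[...,::-1])
E
python3 look.py c1
```

```text
[0.44715902 0.20963233 0.08477454] [ 0.16767236  9.41157276 -1.54921055] [ 1.6656753  -0.30447746  0.04049765]
```

View pics/top_c1.png

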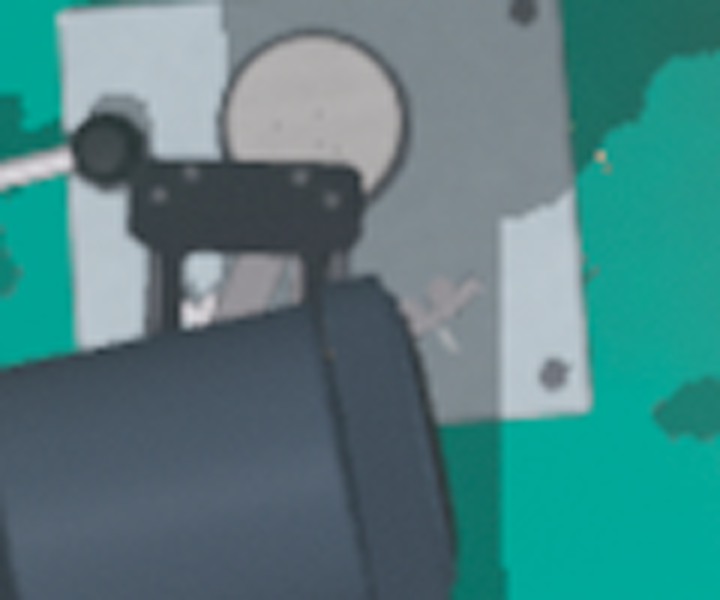

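The index arm bar still lies in notch 1, at px (250,285) in the crop. The force is rising linearly, so there has been no click yet.

Emit:
jog_arm(
  rows=[
    {"dp": [-2.95,-0.33,0],"turn": [0,0,-1.43],"grip": 0},
    {"dp": [-2.95,-0.33,0],"turn": [0,0,-1.43],"grip": 0},
    {"dp": [-2.95,-0.33,0],"turn": [0,0,-1.43],"grip": 0},
  ],
)

```text
time_s: 8.65
position: [0.4466, 0.206, 0.0847]
tcp_rot: [[0.004, 1.0, 0.0], [1.0, -0.004, 0.001], [0.001, 0.0, -1.0]]
force: [1.6, 6.0, -0.9]
opening: 0.005
```

Emit:
jog_arm(
  rows=[
    {"dp": [-2.95,-0.33,0],"turn": [0,0,-1.43],"grip": 0},
    {"dp": [-2.95,-0.33,0],"turn": [0,0,-1.43],"grip": 0},
    {"dp": [-2.95,-0.33,0],"turn": [0,0,-1.43],"grip": 0},
  ],
)

```text
time_s: 8.95
position: [0.4462, 0.2031, 0.0847]
tcp_rot: [[-0.021, 1.0, 0.0], [1.0, 0.021, 0.001], [0.001, 0.0, -1.0]]
force: [0.9, 5.4, -1.3]
opening: 0.006
```

Emit:
jog_arm(
  rows=[
    {"dp": [-2.95,-0.33,0],"turn": [0,0,-1.43],"grip": 0},
    {"dp": [-2.95,-0.33,0],"turn": [0,0,-1.43],"grip": 0},
    {"dp": [-2.95,-0.33,0],"turn": [0,0,-1.43],"grip": 0},
  ],
)

```text
time_s: 9.25
position: [0.4459, 0.2002, 0.0847]
tcp_rot: [[-0.045, 0.999, 0.0], [0.999, 0.045, 0.001], [0.001, 0.0, -1.0]]
force: [1.9, 6.8, -1.0]
opening: 0.003
```

```bash
python3 look.py c2
```

```text
[0.44592462 0.20023485 0.08474556] [ 1.85704045  6.78151145 -1.01458264] [ 1.16561967 -0.34230076  0.00724763]
```

View pics/top_c2.png

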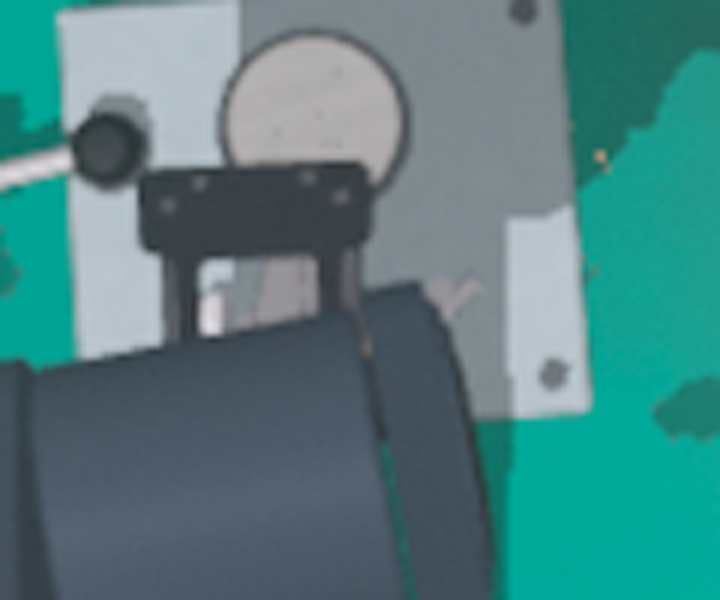

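The first click is done. The bar has moved right to (285,290) and the dots on the block have turned.

Emit:
jog_arm(
  rows=[
    {"dp": [-2.95,-0.33,0],"turn": [0,0,-1.43],"grip": 0},
    {"dp": [-5.92,-0.58,0],"turn": [0,0,-2.86],"grip": 0},
    {"dp": [-5.92,-0.58,0],"turn": [0,0,-2.86],"grip": 0},
  ],
)

```text
time_s: 9.6
position: [0.4456, 0.1944, 0.0848]
tcp_rot: [[-0.095, 0.995, 0.0], [0.995, 0.095, 0.002], [0.002, 0.0, -1.0]]
force: [1.7, 7.8, -0.8]
opening: 0.007
```

Emit:
jog_arm(
  rows=[
    {"dp": [-2.95,-0.33,0],"turn": [0,0,-1.43],"grip": 0},
    {"dp": [-5.92,-0.58,0],"turn": [0,0,-2.86],"grip": 0},
    {"dp": [-5.92,-0.58,0],"turn": [0,0,-2.86],"grip": 0},
  ],
)

```text
time_s: 9.9
position: [0.4454, 0.1887, 0.0847]
tcp_rot: [[-0.144, 0.99, -0.0], [0.99, 0.144, 0.002], [0.002, 0.0, -1.0]]
force: [1.5, 9.1, -1.0]
opening: 0.005
```

Emit:
jog_arm(
  rows=[
    {"dp": [-2.95,-0.33,0],"turn": [0,0,-1.43],"grip": 0},
    {"dp": [-2.95,-0.33,0],"turn": [0,0,-1.43],"grip": 0},
    {"dp": [-2.95,-0.33,0],"turn": [0,0,-1.43],"grip": 0},
  ],
)

```text
time_s: 10.2
position: [0.4454, 0.186, 0.0847]
tcp_rot: [[-0.169, 0.986, -0.0], [0.986, 0.169, 0.002], [0.002, 0.0, -1.0]]
force: [0.5, 9.6, -2.4]
opening: 0.007
```

Emit:
jog_arm(
  rows=[
    {"dp": [-2.95,-0.33,0],"turn": [0,0,-1.43],"grip": 0},
    {"dp": [-2.95,-0.33,0],"turn": [0,0,-1.43],"grip": 0},
    {"dp": [-2.95,-0.33,0],"turn": [0,0,-1.43],"grip": 0},
  ],
)

```text
time_s: 10.5
position: [0.4456, 0.1823, 0.0847]
tcp_rot: [[-0.194, 0.981, -0.0], [0.981, 0.194, 0.001], [0.001, -0.0, -1.0]]
force: [1.8, 6.1, -1.4]
opening: 0.006
```

The second click is done, with the force dropping from 9.6 to 6.1 N. I expect the third about 0.2 rad farther on.

Emit:
jog_arm(
  rows=[
    {"dp": [-2.95,-0.33,0],"turn": [0,0,-1.43],"grip": 0},
    {"dp": [-5.92,-0.58,0],"turn": [0,0,-2.86],"grip": 0},
    {"dp": [-5.92,-0.58,0],"turn": [0,0,-2.86],"grip": 0},
  ],
)

```text
time_s: 10.8
position: [0.4461, 0.1763, 0.0847]
tcp_rot: [[-0.243, 0.97, -0.001], [0.97, 0.243, 0.001], [0.001, -0.0, -1.0]]
force: [1.4, 7.6, -0.5]
opening: 0.004
```

Emit:
jog_arm(
  rows=[
    {"dp": [-2.95,-0.33,0],"turn": [0,0,-1.43],"grip": 0},
    {"dp": [-5.92,-0.58,0],"turn": [0,0,-2.86],"grip": 0},
    {"dp": [-5.92,-0.58,0],"turn": [0,0,-2.86],"grip": 0},
  ],
)

```text
time_s: 11.1
position: [0.4468, 0.1707, 0.0847]
tcp_rot: [[-0.291, 0.957, -0.001], [0.957, 0.291, 0.002], [0.002, -0.0, -1.0]]
force: [1.2, 8.4, -0.6]
opening: 0.007
```

Emit:
jog_arm(
  rows=[
    {"dp": [-2.95,-0.33,0],"turn": [0,0,-1.43],"grip": 0},
    {"dp": [-2.95,-0.33,0],"turn": [0,0,-1.43],"grip": 0},
    {"dp": [-2.95,-0.33,0],"turn": [0,0,-1.43],"grip": 0},
  ],
)

```text
time_s: 11.4
position: [0.4472, 0.1681, 0.0847]
tcp_rot: [[-0.314, 0.949, -0.001], [0.949, 0.314, 0.002], [0.002, -0.0, -1.0]]
force: [0.4, 9.4, 0.2]
opening: 0.0
```

Emit:
jog_arm(
  rows=[
    {"dp": [-2.95,-0.33,0],"turn": [0,0,-1.43],"grip": 0},
    {"dp": [-2.95,-0.33,0],"turn": [0,0,-1.43],"grip": 0},
    {"dp": [-2.95,-0.33,0],"turn": [0,0,-1.43],"grip": 0},
  ],
)

```text
time_s: 11.7
position: [0.4477, 0.1653, 0.0847]
tcp_rot: [[-0.337, 0.941, -0.001], [0.941, 0.337, 0.002], [0.002, -0.0, -1.0]]
force: [1.1, 9.7, 0.0]
opening: 0.01
```

Emit:
jog_arm(
  rows=[
    {"dp": [-2.36,-0.26,0],"turn": [0,0,-1.15],"grip": 0},
    {"dp": [-2.36,-0.26,0],"turn": [0,0,-1.15],"grip": 0},
    {"dp": [-2.36,-0.26,0],"turn": [0,0,-1.15],"grip": 0},
  ],
)

```text
time_s: 12.0
position: [0.4482, 0.1631, 0.0847]
tcp_rot: [[-0.356, 0.934, -0.001], [0.934, 0.356, 0.002], [0.003, -0.001, -1.0]]
force: [1.7, 9.1, -0.1]
opening: 0.006
```

```bash
python3 look.py c3
```

```text
[0.44816653 0.16311395 0.0846994 ] [ 1.66803018  9.09950818 -0.11122527] [ 1.72296688 -0.22636372 -0.0229394 ]
```

View pics/top_c3.png

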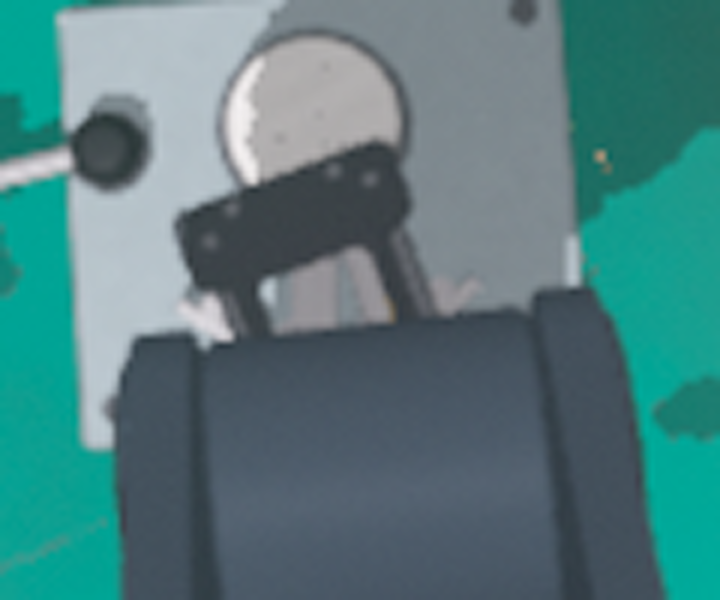

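Two bars are visible. The index bar at (310,290) is in notch 3, and the thumb arm at (370,280) leads it by about 0.4 rad. I'll keep taking small steps.

Emit:
jog_arm(
  rows=[
    {"dp": [-1.77,-0.2,0],"turn": [0,0,-0.86],"grip": 0},
    {"dp": [-1.77,-0.2,0],"turn": [0,0,-0.86],"grip": 0},
    {"dp": [-1.77,-0.2,0],"turn": [0,0,-0.86],"grip": 0},
  ],
)

```text
time_s: 12.35
position: [0.4485, 0.1615, 0.0847]
tcp_rot: [[-0.37, 0.929, -0.002], [0.929, 0.37, 0.002], [0.003, -0.001, -1.0]]
force: [-0.1, 9.3, 0.4]
opening: 0.005
```

Emit:
jog_arm(
  rows=[
    {"dp": [-1.77,-0.2,0],"turn": [0,0,-0.86],"grip": 0},
    {"dp": [-1.77,-0.2,0],"turn": [0,0,-0.86],"grip": 0},
    {"dp": [-1.77,-0.2,0],"turn": [0,0,-0.86],"grip": 0},
  ],
)

```text
time_s: 12.65
position: [0.4489, 0.1598, 0.0847]
tcp_rot: [[-0.384, 0.923, -0.002], [0.923, 0.384, 0.002], [0.003, -0.001, -1.0]]
force: [0.4, 11.2, -0.4]
opening: 0.008
```

Emit:
jog_arm(
  rows=[
    {"dp": [-1.77,-0.2,0],"turn": [0,0,-0.86],"grip": 0},
    {"dp": [-1.77,-0.2,0],"turn": [0,0,-0.86],"grip": 0},
    {"dp": [-1.77,-0.2,0],"turn": [0,0,-0.86],"grip": 0},
  ],
)

```text
time_s: 12.95
position: [0.4497, 0.1572, 0.0847]
tcp_rot: [[-0.399, 0.917, -0.001], [0.917, 0.399, 0.001], [0.001, -0.001, -1.0]]
force: [1.4, 6.8, -0.3]
opening: 0.002
```

The third click is done: the force fell from 11.2 to 6.8 N, so the arm should be in notch 4. I'll pause there and check.

Emit:
jog_arm(
  rows=[
    {"dp": [0,0,0],"turn": [0,0,0],"grip": 0},
    {"dp": [0,0,0],"turn": [0,0,0],"grip": 0},
    {"dp": [0,0,0],"turn": [0,0,0],"grip": 0},
    {"dp": [0,0,0],"turn": [0,0,0],"grip": 0},
    {"dp": [0,0,0],"turn": [0,0,0],"grip": 0},
  ],
)

```text
time_s: 13.45
position: [0.4497, 0.1572, 0.0847]
tcp_rot: [[-0.399, 0.917, -0.001], [0.917, 0.399, 0.001], [0.001, -0.001, -1.0]]
force: [1.5, 7.0, 0.2]
opening: 0.007
```

```bash
python3 look.py c4
```

```text
[0.44965966 0.1572244  0.0846649 ] [1.49071181 6.98143501 0.19551963] [ 1.11485886 -0.23061967  0.00805233]
```

View pics/top_c4.png

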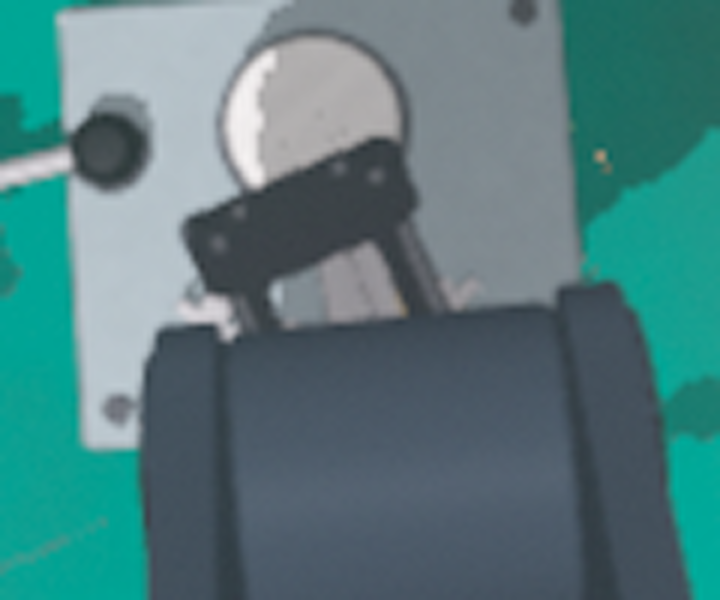

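The index bar is at (350,290), in notch 4, with the lead reduced. I'll move toward the fourth and last click in ever smaller steps.

Emit:
jog_arm(
  rows=[
    {"dp": [-2.95,-0.33,0],"turn": [0,0,-1.43],"grip": 0},
    {"dp": [-5.92,-0.58,0],"turn": [0,0,-2.86],"grip": 0},
    {"dp": [-5.92,-0.58,0],"turn": [0,0,-2.86],"grip": 0},
  ],
)

```text
time_s: 13.8
position: [0.4513, 0.1516, 0.0847]
tcp_rot: [[-0.444, 0.896, -0.002], [0.896, 0.444, 0.001], [0.002, -0.001, -1.0]]
force: [0.6, 6.8, -0.4]
opening: 0.008
```

Emit:
jog_arm(
  rows=[
    {"dp": [-2.95,-0.33,0],"turn": [0,0,-1.43],"grip": 0},
    {"dp": [-2.95,-0.33,0],"turn": [0,0,-1.43],"grip": 0},
    {"dp": [-2.95,-0.33,0],"turn": [0,0,-1.43],"grip": 0},
  ],
)

```text
time_s: 14.1
position: [0.4521, 0.1491, 0.0847]
tcp_rot: [[-0.466, 0.885, -0.002], [0.885, 0.466, 0.002], [0.002, -0.001, -1.0]]
force: [0.1, 7.5, 0.8]
opening: 0.005
```

Emit:
jog_arm(
  rows=[
    {"dp": [-2.36,-0.26,0],"turn": [0,0,-1.15],"grip": 0},
    {"dp": [-2.36,-0.26,0],"turn": [0,0,-1.15],"grip": 0},
    {"dp": [-2.36,-0.26,0],"turn": [0,0,-1.15],"grip": 0},
  ],
)

```text
time_s: 14.4
position: [0.4529, 0.147, 0.0847]
tcp_rot: [[-0.483, 0.875, -0.002], [0.875, 0.483, 0.002], [0.003, -0.001, -1.0]]
force: [-1.4, 8.9, 0.7]
opening: 0.005
```

Emit:
jog_arm(
  rows=[
    {"dp": [-2.36,-0.26,0],"turn": [0,0,-1.15],"grip": 0},
    {"dp": [-2.36,-0.26,0],"turn": [0,0,-1.15],"grip": 0},
    {"dp": [-2.36,-0.26,0],"turn": [0,0,-1.15],"grip": 0},
  ],
)

```text
time_s: 14.7
position: [0.4536, 0.145, 0.0846]
tcp_rot: [[-0.501, 0.866, -0.003], [0.866, 0.501, 0.002], [0.003, -0.001, -1.0]]
force: [0.0, 8.7, 1.4]
opening: 0.004
```

Emit:
jog_arm(
  rows=[
    {"dp": [-1.77,-0.2,0],"turn": [0,0,-0.86],"grip": 0},
    {"dp": [-1.77,-0.2,0],"turn": [0,0,-0.86],"grip": 0},
    {"dp": [-1.77,-0.2,0],"turn": [0,0,-0.86],"grip": 0},
  ],
)

```text
time_s: 15.0
position: [0.4542, 0.1434, 0.0846]
tcp_rot: [[-0.514, 0.858, -0.003], [0.858, 0.514, 0.002], [0.003, -0.001, -1.0]]
force: [0.3, 9.2, 1.1]
opening: 0.004
```

Emit:
jog_arm(
  rows=[
    {"dp": [-1.77,-0.2,0],"turn": [0,0,-0.86],"grip": 0},
    {"dp": [-1.77,-0.2,0],"turn": [0,0,-0.86],"grip": 0},
    {"dp": [-1.77,-0.2,0],"turn": [0,0,-0.86],"grip": 0},
  ],
)

```text
time_s: 15.3
position: [0.4548, 0.1419, 0.0846]
tcp_rot: [[-0.526, 0.85, -0.003], [0.85, 0.526, 0.002], [0.004, -0.002, -1.0]]
force: [-0.7, 9.6, 1.5]
opening: 0.003
```

Emit:
jog_arm(
  rows=[
    {"dp": [-1.77,-0.2,0],"turn": [0,0,-0.86],"grip": 0},
    {"dp": [-1.77,-0.2,0],"turn": [0,0,-0.86],"grip": 0},
    {"dp": [-1.77,-0.2,0],"turn": [0,0,-0.86],"grip": 0},
  ],
)

```text
time_s: 15.6
position: [0.4555, 0.1404, 0.0846]
tcp_rot: [[-0.539, 0.842, -0.003], [0.842, 0.539, 0.002], [0.004, -0.002, -1.0]]
force: [-0.6, 9.6, 1.4]
opening: 0.004
```

Emit:
jog_arm(
  rows=[
    {"dp": [-1.77,-0.2,0],"turn": [0,0,-0.86],"grip": 0},
    {"dp": [-1.77,-0.2,0],"turn": [0,0,-0.86],"grip": 0},
    {"dp": [-1.77,-0.2,0],"turn": [0,0,-0.86],"grip": 0},
  ],
)

```text
time_s: 15.9
position: [0.4561, 0.1389, 0.0846]
tcp_rot: [[-0.551, 0.834, -0.004], [0.834, 0.552, 0.003], [0.004, -0.002, -1.0]]
force: [0.4, 10.6, 2.0]
opening: 0.006
```

Emit:
jog_arm(
  rows=[
    {"dp": [-1.77,-0.2,0],"turn": [0,0,-0.86],"grip": 0},
    {"dp": [-1.77,-0.2,0],"turn": [0,0,-0.86],"grip": 0},
    {"dp": [-1.77,-0.2,0],"turn": [0,0,-0.86],"grip": 0},
  ],
)

```text
time_s: 16.2
position: [0.4568, 0.1374, 0.0846]
tcp_rot: [[-0.564, 0.826, -0.004], [0.826, 0.564, 0.003], [0.004, -0.002, -1.0]]
force: [-1.4, 10.6, 1.1]
opening: 0.004
```

Emit:
jog_arm(
  rows=[
    {"dp": [-1.18,-0.13,0],"turn": [0,0,-0.57],"grip": 0},
    {"dp": [-1.18,-0.13,0],"turn": [0,0,-0.57],"grip": 0},
    {"dp": [-1.18,-0.13,0],"turn": [0,0,-0.57],"grip": 0},
  ],
)

```text
time_s: 16.5
position: [0.4578, 0.1354, 0.0846]
tcp_rot: [[-0.573, 0.819, -0.003], [0.819, 0.573, 0.001], [0.002, -0.002, -1.0]]
force: [-0.6, 6.4, 1.1]
opening: 0.005
```

The fourth click is done, dropping from 10.6 to 6.4 N. Letting go along the reverse arc.

Emit:
jog_arm(
  rows=[
    {"dp": [5.9,0.9,0],"turn": [0,0,2.86],"grip": 0},
    {"dp": [11.7,2.0,0],"turn": [0,0,5.73],"grip": 0},
    {"dp": [17.5,3.5,0],"turn": [0,0,8.59],"grip": 0},
    {"dp": [23.2,5.2,0],"turn": [0,0,11.46],"grip": 0},
    {"dp": [28.7,7.3,0],"turn": [0,0,14.32],"grip": 0},
    {"dp": [28.7,7.3,0],"turn": [0,0,14.32],"grip": 0},
  ],
)

```text
time_s: 17.1
position: [0.4471, 0.1621, 0.0844]
tcp_rot: [[-0.355, 0.935, -0.004], [0.935, 0.355, -0.001], [-0.0, -0.004, -1.0]]
force: [0.3, 0.3, -0.5]
opening: 0.003
```

Emit:
jog_arm(
  rows=[
    {"dp": [5.9,0.9,0],"turn": [0,0,2.86],"grip": 0},
    {"dp": [11.7,2.0,0],"turn": [0,0,5.73],"grip": 0},
    {"dp": [17.5,3.5,0],"turn": [0,0,8.59],"grip": 0},
    {"dp": [23.2,5.2,0],"turn": [0,0,11.46],"grip": 0},
    {"dp": [28.7,7.3,0],"turn": [0,0,14.32],"grip": 0},
    {"dp": [28.7,7.3,0],"turn": [0,0,14.32],"grip": 0},
    {"dp": [28.7,7.3,0],"turn": [0,0,14.32],"grip": 0},
    {"dp": [28.7,7.3,0],"turn": [0,0,14.32],"grip": 0},
  ],
)

```text
time_s: 17.9
position: [0.4454, 0.1913, 0.0846]
tcp_rot: [[-0.112, 0.994, -0.001], [0.994, 0.112, -0.001], [-0.0, -0.001, -1.0]]
force: [-0.3, -0.1, -0.5]
opening: 0.009
```

```bash
python3 look.py c5
```

```text
[0.4453865  0.19134792 0.08457938] [-0.27920475 -0.09624262 -0.50181467] [-0.08239417 -0.10552255  0.01199589]
```

View pics/top_c5.png

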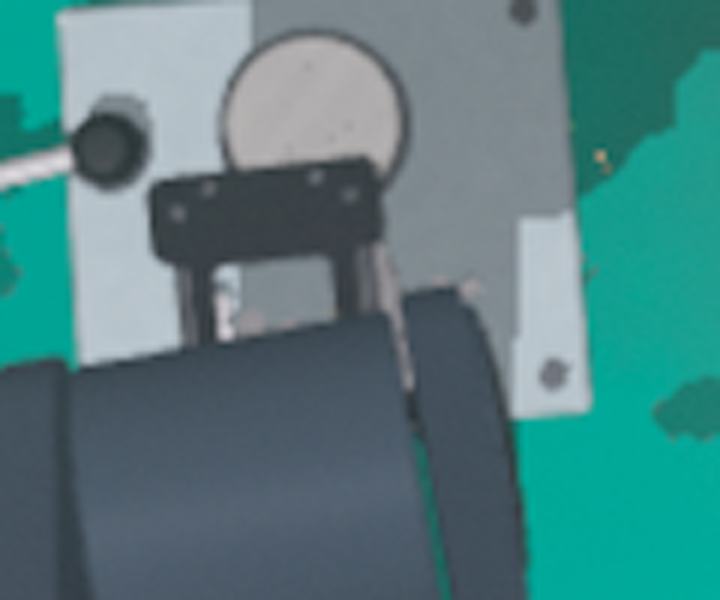

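The paddle is released with zero force. Before moving to the clamp I'll check how far the robot's own links stick out to the left, given the green machine there.

```bash
python3 - <<'E'
from h import *
p,d=vision.capture('scene')
b=np.vstack([cloud('top',np.load('topc5.npz')['d']),cloud('scene',d)])
a=np.vstack([cloud(n,np.load(n+'0.npz')['d']) for n in('top','scene')])
from scipy.spatial import cKDTree
dist,_=cKDTree(a).query(b)
rob=b[(dist>.02)&(b[:,2]>.1)]
s=bot.read_state(); print(s['position'],s['joint_positions'].round(1))
for z in np.arange(.1,.95,.1):
    for x in np.arange(.1,.6,.1):
        r=rob[(abs(rob[:,2]-z-.05)<.05)&(abs(rob[:,0]-x-.05)<.05)]
        if len(r)>3: print(f'z{z:.1f} x{x:.1f} y {r[:,1].min():.3f} {r[:,1].max():.3f} xmax {r[:,0].max():.3f}',len(r))
print('left machine, y min by x,z')
for z in np.arange(.1,.75,.1):
    print(f'{z:.1f}',[ (round(x,2), round(float(q[:,1].min()),3)) for x in np.arange(.3,.75,.05) for q in [a[(abs(a[:,2]-z-.05)<.05)&(abs(a[:,0]-x-.025)<.025)&(a[:,1]>.33)]] if len(q)>2])
E
```

```text
[0.44557146 0.19146902 0.08462681] [ 10.   31.5 108.4  -0.   40.1   3.7]
z0.1 x0.3 y -0.998 0.220 xmax 0.400 555
z0.1 x0.4 y -0.771 0.234 xmax 0.500 2537
z0.1 x0.5 y -1.024 0.239 xmax 0.600 1744
z0.2 x0.3 y 0.144 0.224 xmax 0.400 1543
z0.2 x0.4 y -0.804 0.231 xmax 0.500 1452
z0.2 x0.5 y -0.581 0.238 xmax 0.554 893
z0.3 x0.3 y 0.222 0.240 xmax 0.400 16
z0.3 x0.4 y 0.144 0.256 xmax 0.484 697
z0.4 x0.1 y 0.282 0.292 xmax 0.149 442
z0.4 x0.3 y 0.139 0.243 xmax 0.400 979
z0.4 x0.4 y 0.126 0.256 xmax 0.493 5634
z0.5 x0.1 y 0.197 0.302 xmax 0.200 2269
z0.5 x0.2 y 0.300 0.302 xmax 0.209 19
z0.5 x0.3 y 0.116 0.240 xmax 0.400 6014
z0.5 x0.4 y 0.127 0.240 xmax 0.422 334
z0.6 x0.1 y 0.196 0.305 xmax 0.200 6648
z0.6 x0.2 y 0.301 0.312 xmax 0.267 1253
z0.6 x0.3 y 0.122 0.216 xmax 0.368 2749
z0.7 x0.1 y 0.208 0.305 xmax 0.200 4797
z0.7 x0.2 y 0.096 0.324 xmax 0.300 7366
z0.7 x0.3 y 0.318 0.321 xmax 0.304 13
z0.8 x0.2 y 0.188 0.321 xmax 0.299 2785
left machine, y min by x,z
0.1 [(np.float64(0.45), 0.422), (np.float64(0.5), 0.427), (np.float64(0.55), 0.382), (np.float64(0.6), 0.423), (np.float64(0.65), 0.389), (np.float64(0.7), 0.388)]
0.2 [(np.float64(0.5), 0.448), (np.float64(0.55), 0.447), (np.float64(0.7), 0.388)]
0.3 [(np.float64(0.45), 0.457), (np.float64(0.5), 0.409), (np.float64(0.55), 0.406), (np.float64(0.6), 0.413), (np.float64(0.7), 0.388)]
0.4 [(np.float64(0.45), 0.456), (np.float64(0.5), 0.409), (np.float64(0.55), 0.404), (np.float64(0.6), 0.416), (np.float64(0.65), 0.389), (np.float64(0.7), 0.388)]
0.5 [(np.float64(0.45), 0.414), (np.float64(0.5), 0.386), (np.float64(0.55), 0.388), (np.float64(0.6), 0.388), (np.float64(0.65), 0.388), (np.float64(0.7), 0.388)]
0.6 [(np.float64(0.45), 0.416), (np.float64(0.5), 0.386), (np.float64(0.55), 0.386), (np.float64(0.6), 0.388), (np.float64(0.65), 0.388), (np.float64(0.7), 0.388)]
0.7 []
```

Emit:
jog_arm(
  rows=[
    {"dp": [0,0,-20],"turn": [0,0,2],"grip": 0},
    {"dp": [20,10,-35],"turn": [0,0,4],"grip": 0},
    {"dp": [50,25,-35],"turn": [0,0,6.4],"grip": 0},
    {"dp": [80,40,-35],"turn": [0,0,6.4],"grip": 0},
    {"dp": [105,50,-35],"turn": [0,0,6.4],"grip": 0},
    {"dp": [121,59,-35],"turn": [0,0,6.4],"grip": 0},
    {"dp": [121,59,-35],"turn": [0,0,6.4],"grip": 0},
    {"dp": [121,59,-35],"turn": [0,0,6.4],"grip": 0},
  ],
)

```text
time_s: 18.8
position: [0.4903, 0.3182, 0.1193]
tcp_rot: [[-0.0, 1.0, -0.001], [1.0, 0.0, -0.001], [-0.001, -0.001, -1.0]]
force: [-0.8, -0.7, 0.4]
opening: 0.005
```

```bash
cat > look2.py <<'E'
from h import *
import sys
k=sys.argv[1]
from scipy.spatial import cKDTree
s=bot.read_state();print(s['position'],s['joint_positions'].round(1),s['force'])
B=[]
for n in('top','scene'):
    p,d=vision.capture(n); B.append(cloud(n,d))
    p=p[150:310,200:400] if n=='top' else p[150:310,220:420]
    cv2.imwrite(f'pics/{n}_{k}.png',cv2.resize(p,None,fx=3.7,fy=3.7,interpolation=cv2.INTER_CUBIC)[...,::-1])
b=np.vstack(B)
a=np.vstack([cloud(n,np.load(n+'0.npz')['d']) for n in('top','scene')])
dist,_=cKDTree(a).query(b)
rob=b[(dist>.02)&(b[:,2]>.1)&(b[:,1]>.28)&(b[:,1]<.6)&(b[:,0]>.35)]
for z in np.arange(.1,.75,.1):
    r=rob[(abs(rob[:,2]-z-.05)<.05)]
    if len(r)>3: print(f'z{z:.1f} ymax {r[:,1].max():.3f} 98% {np.percentile(r[:,1],98):.3f} x {r[:,0].min():.3f} {r[:,0].max():.3f}')
E
python3 look2.py k1
```

```text
[0.49025699 0.31815858 0.11929391] [22.  33.9 92.7 -0.  53.4 22.1] [-0.80459973 -0.68614348  0.42028529]
z0.1 ymax 0.329 98% 0.329 x 0.477 0.500
z0.2 ymax 0.356 98% 0.355 x 0.394 0.586
z0.3 ymax 0.373 98% 0.355 x 0.438 0.513
z0.4 ymax 0.385 98% 0.379 x 0.350 0.547
z0.5 ymax 0.362 98% 0.354 x 0.350 0.459
z0.6 ymax 0.306 98% 0.302 x 0.350 0.376
```

View pics/top_k1.png

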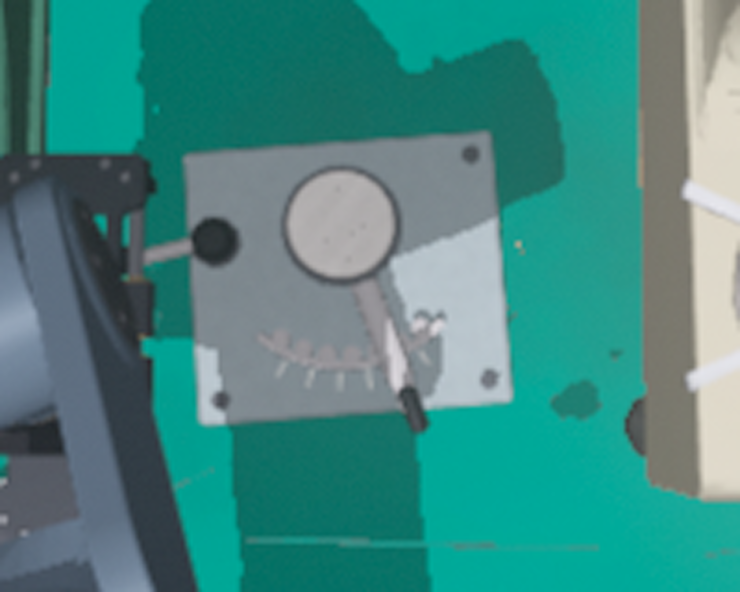

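View pics/scene_k1.png

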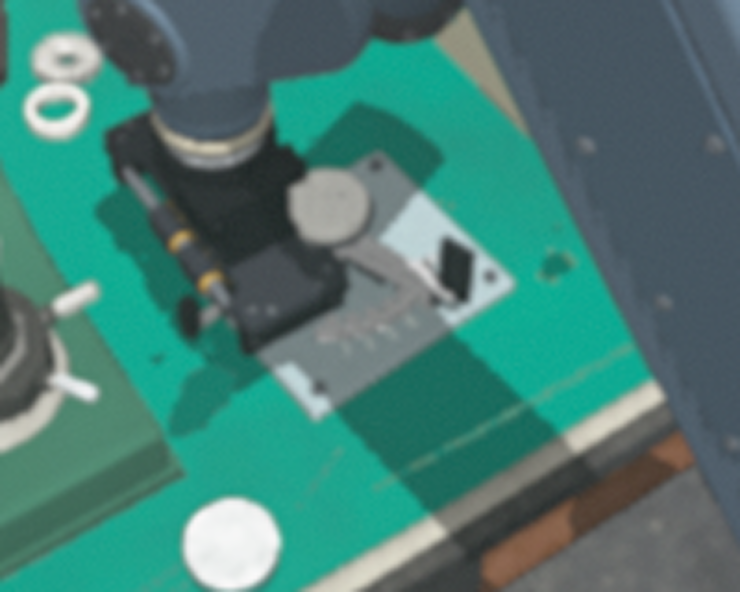

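In the top view, four white bars are left of the arm and one is right of it, so the arm sits over the stud in notch 5. The paddle is upright and free at (413,408). The clearance to the left machine is about 2 cm. Descending beside the knob.

Emit:
jog_arm(
  rows=[
    {"dp": [0,0,25],"turn": [0,0,0],"grip": 0},
    {"dp": [0,0,50],"turn": [0,0,0],"grip": 0},
    {"dp": [0,0,59],"turn": [0,0,0],"grip": 0},
    {"dp": [0,0,59],"turn": [0,0,0],"grip": 0},
    {"dp": [0,0,59],"turn": [0,0,0],"grip": 0},
  ],
)

```text
time_s: 19.4
position: [0.4914, 0.3184, 0.0612]
tcp_rot: [[0.001, 1.0, 0.001], [1.0, -0.001, 0.0], [0.0, 0.001, -1.0]]
force: [-0.2, -0.4, 0.4]
opening: 0.003
```

```bash
python3 look2.py k2; python3 - <<'E'
from h import *
P=px2w('top',413/3.7+200,408/3.7+150,z=.108)[:2]-A
print(np.degrees(np.arctan2(P[1],P[0]))%360, 'expected', 180+4.2+17.2, np.hypot(*P))
E
```

```text
[0.49136799 0.31841993 0.06120118] [22.  39.  94.6 -0.  46.4 22.1] [-0.17035504 -0.44865866  0.37557633]
z0.1 ymax 0.357 98% 0.356 x 0.395 0.586
z0.2 ymax 0.356 98% 0.355 x 0.439 0.511
z0.3 ymax 0.385 98% 0.384 x 0.401 0.548
z0.4 ymax 0.383 98% 0.373 x 0.350 0.541
z0.5 ymax 0.342 98% 0.336 x 0.350 0.429
z0.6 ymax 0.320 98% 0.317 x 0.350 0.380
201.60412067796005 expected 201.39999999999998 0.11782919081515086
```

View pics/scene_k2.png

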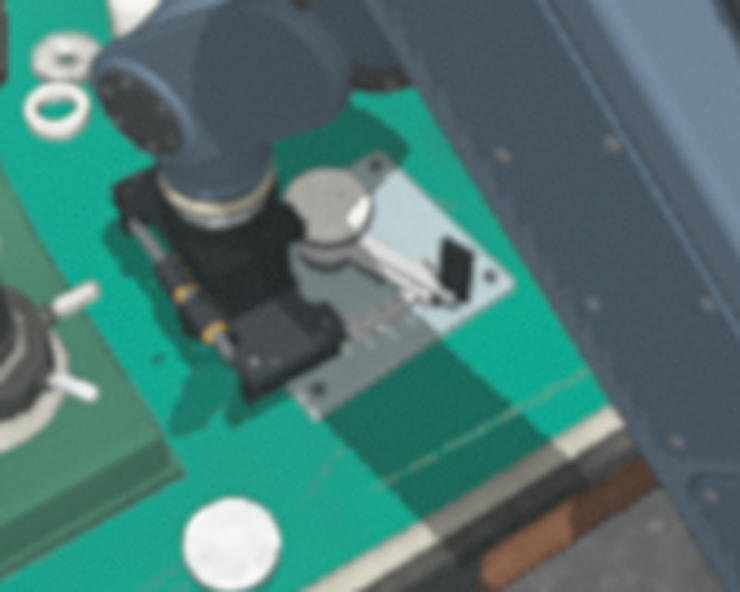

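The paddle azimuth is 201.6° against 201.4° expected, which confirms notch 5. Now pushing the clamp knob (+x is tool +y).

Emit:
jog_arm(
  rows=[
    {"dp": [0,5,0],"turn": [0,0,0],"grip": 0},
    {"dp": [0,10,0],"turn": [0,0,0],"grip": 0},
    {"dp": [0,15,0],"turn": [0,0,0],"grip": 0},
    {"dp": [0,20,0],"turn": [0,0,0],"grip": 0},
    {"dp": [0,24,0],"turn": [0,0,0],"grip": 0},
  ],
)

```text
time_s: 20.0
position: [0.5157, 0.3187, 0.0607]
tcp_rot: [[0.001, 1.0, 0.0], [1.0, -0.001, 0.0], [0.0, 0.0, -1.0]]
force: [0.6, 1.1, -0.1]
opening: 0.006
```

Emit:
jog_arm(
  rows=[
    {"dp": [0,3,0],"turn": [0,0,0],"grip": 0},
    {"dp": [0,6,0],"turn": [0,0,0],"grip": 0},
    {"dp": [0,9,0],"turn": [0,0,0],"grip": 0},
    {"dp": [0,12,0],"turn": [0,0,0],"grip": 0},
  ],
)

```text
time_s: 20.4
position: [0.527, 0.3187, 0.0606]
tcp_rot: [[0.001, 1.0, -0.0], [1.0, -0.001, -0.0], [-0.0, -0.0, -1.0]]
force: [0.0, -0.6, -0.0]
opening: 0.006
```

Emit:
jog_arm(
  rows=[
    {"dp": [0,3,0],"turn": [0,0,0],"grip": 0},
    {"dp": [0,6,0],"turn": [0,0,0],"grip": 0},
    {"dp": [0,9,0],"turn": [0,0,0],"grip": 0},
    {"dp": [0,12,0],"turn": [0,0,0],"grip": 0},
  ],
)

```text
time_s: 20.8
position: [0.5392, 0.3187, 0.0607]
tcp_rot: [[0.001, 1.0, 0.0], [1.0, -0.001, 0.0], [0.0, 0.0, -1.0]]
force: [0.6, 0.3, 0.7]
opening: 0.008
```

I expected contact at x≈0.52 but there's no force. Looking.

```bash
python3 look2.py k3
```

```text
[0.53921004 0.31866977 0.06065245] [20.4 41.3 88.4  0.  50.3 20.4] [0.57735575 0.25535506 0.67295225]
z0.1 ymax 0.358 98% 0.356 x 0.444 0.634
z0.2 ymax 0.357 98% 0.356 x 0.487 0.560
z0.3 ymax 0.385 98% 0.383 x 0.445 0.594
z0.4 ymax 0.383 98% 0.372 x 0.381 0.587
z0.5 ymax 0.332 98% 0.319 x 0.377 0.463
z0.6 ymax 0.316 98% 0.313 x 0.358 0.407
```

View pics/scene_k3.png

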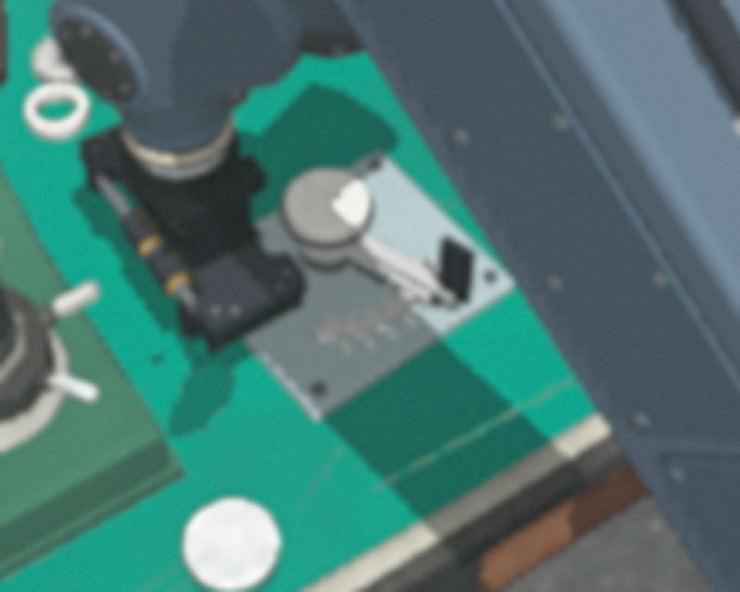

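View pics/top_k3.png

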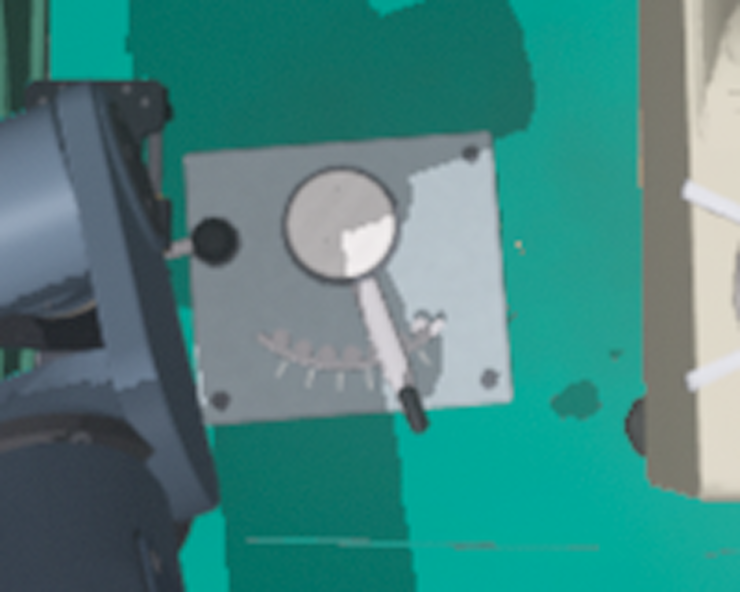

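```bash
python3 - <<'E'
import cv2,numpy as np
from h import *
o=np.load('top0.npz')['p'][195:235,215:275]
p,d=vision.capture('top'); q=p[195:235,215:275]
im=np.vstack([cv2.resize(x,None,fx=7,fy=7,interpolation=cv2.INTER_CUBIC) for x in(o,q)])
cv2.imwrite('pics/kz.png',im[...,::-1])
E
```

```text
(no output)
```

View pics/kz.png

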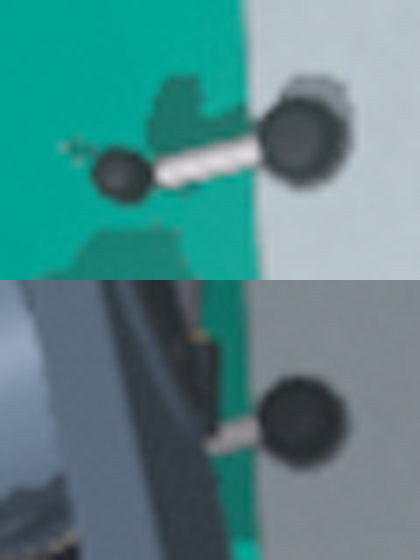

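```bash
python3 - <<'E'
import cv2,numpy as np
from h import *
o=np.load('scene0.npz')['p'][215:255,250:310]
p,d=vision.capture('scene'); q=p[215:255,250:310]
im=np.vstack([cv2.resize(x,None,fx=7,fy=7,interpolation=cv2.INTER_CUBIC) for x in(o,q)])
cv2.imwrite('pics/kz2.png',im[...,::-1])
c=cloud('scene',d)
s=bot.read_state()['position']
m=(np.hypot(c[:,0]-.54,c[:,1]-.32)<.05)&(c[:,2]>.02)&(c[:,2]<.115)
for r in c[m][::3]: print(r.round(3))
E
```

```text
[0.527 0.329 0.112]
[0.528 0.327 0.104]
[0.55  0.332 0.069]
[0.548 0.334 0.068]
[0.541 0.328 0.071]
[0.539 0.329 0.07 ]
[0.541 0.332 0.065]
[0.547 0.332 0.053]
[0.539 0.327 0.059]
[0.54  0.333 0.057]
[0.536 0.326 0.056]
[0.542 0.332 0.049]
[0.539 0.325 0.047]
[0.537 0.332 0.051]
[0.541 0.321 0.038]
[0.54  0.328 0.039]
```

View pics/kz2.png

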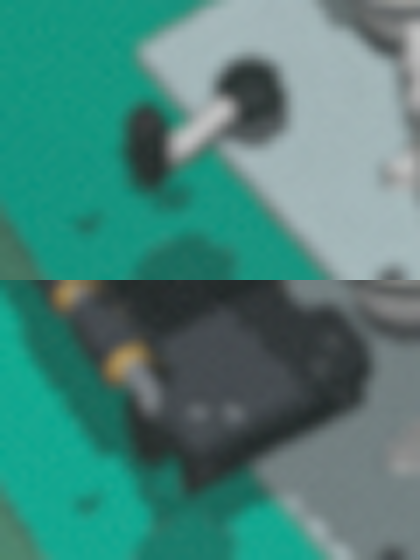

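```bash
python3 - <<'E'
import cv2,numpy as np
from h import *
for nm in('scene','top'):
    p,d=vision.capture(nm); 
    c=cloud(nm,d)
    m=(abs(c[:,0]-.54)<.035)&(abs(c[:,1]-.325)<.03)&(c[:,2]>.02)&(c[:,2]<.16)
    r=c[m]; r=r[np.argsort(-r[:,2])]
    print(nm,len(r)); print(r.round(3).tolist())
s=bot.read_state(); print(s['position'],s['force'],s['moment'])
E
```

```text
scene 65
[[0.544, 0.354, 0.159], [0.544, 0.342, 0.159], [0.505, 0.352, 0.159], [0.506, 0.341, 0.158], [0.544, 0.34, 0.157], [0.543, 0.343, 0.157], [0.505, 0.341, 0.155], [0.507, 0.355, 0.155], [0.505, 0.353, 0.155], [0.544, 0.354, 0.154], [0.544, 0.354, 0.15], [0.507, 0.338, 0.15], [0.506, 0.353, 0.15], [0.56, 0.355, 0.146], [0.524, 0.33, 0.12], [0.526, 0.327, 0.115], [0.526, 0.327, 0.112], [0.529, 0.328, 0.109], [0.526, 0.324, 0.108], [0.528, 0.327, 0.105], [0.53, 0.323, 0.099], [0.53, 0.33, 0.082], [0.549, 0.329, 0.077], [0.547, 0.33, 0.075], [0.545, 0.332, 0.074], [0.532, 0.33, 0.074], [0.546, 0.328, 0.07], [0.55, 0.332, 0.069], [0.546, 0.332, 0.068], [0.543, 0.327, 0.068], [0.545, 0.329, 0.067], [0.548, 0.334, 0.067], [0.543, 0.331, 0.067], [0.542, 0.328, 0.066], [0.539, 0.33, 0.066], [0.545, 0.332, 0.065], [0.542, 0.331, 0.063], [0.544, 0.333, 0.063], [0.541, 0.332, 0.06], [0.537, 0.325, 0.059], [0.541, 0.329, 0.058], [0.541, 0.333, 0.056], [0.545, 0.333, 0.056], [0.541, 0.326, 0.055], [0.537, 0.325, 0.054], [0.54, 0.327, 0.053], [0.542, 0.329, 0.052], [0.545, 0.333, 0.051], [0.54, 0.33, 0.051], [0.539, 0.328, 0.05], [0.538, 0.325, 0.049], [0.54, 0.321, 0.048], [0.546, 0.334, 0.046], [0.545, 0.331, 0.045], [0.539, 0.322, 0.045], [0.539, 0.328, 0.044], [0.542, 0.333, 0.044], [0.541, 0.33, 0.043], [0.54, 0.325, 0.042], [0.539, 0.329, 0.04], [0.541, 0.331, 0.04], [0.539, 0.322, 0.04], [0.539, 0.325, 0.037], [0.546, 0.332, 0.035], [0.542, 0.328, 0.032]]
top 2
[[0.549, 0.297, 0.035], [0.547, 0.298, 0.033]]
[0.53872458 0.31861295 0.06060795] [ 0.18363952 -0.28999371  0.21017001] [-0.02006013 -0.07264397  0.03036688]
```

```bash
python3 - <<'E'
import cv2,numpy as np
from h import *
d=np.load('scene1.npz')['d']; c=cloud('scene',d)
m=(np.hypot(c[:,0]-.4725,c[:,1]-.2707)<.03)&(c[:,2]>.02)&(c[:,2]<.17)
r=c[m]; r=r[np.argsort(-r[:,2])]
print(r.round(3).tolist())
p=np.load('scene1.npz')['p'][205:265,270:350]
cv2.imwrite('pics/f.png',cv2.resize(p,None,fx=8,fy=8,interpolation=cv2.INTER_CUBIC)[...,::-1])
E
```

```text
[[0.458, 0.266, 0.021], [0.455, 0.268, 0.021], [0.461, 0.264, 0.021]]
```

View pics/f.png

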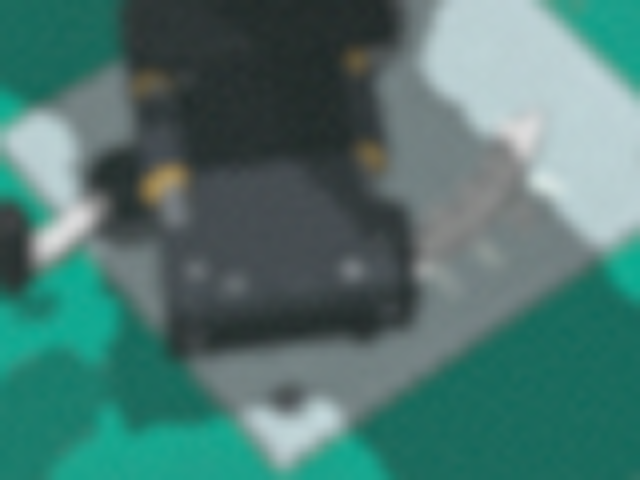

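Emit:
jog_arm(
  rows=[
    {"dp": [0,2,0],"turn": [0,0,0],"grip": 0},
    {"dp": [0,4,0],"turn": [0,0,0],"grip": 0},
    {"dp": [0,4,0],"turn": [0,0,0],"grip": 0},
  ],
)

```text
time_s: 21.4
position: [0.5434, 0.3187, 0.0607]
tcp_rot: [[0.001, 1.0, 0.001], [1.0, -0.001, 0.0], [0.0, 0.001, -1.0]]
force: [0.1, -0.4, 0.4]
opening: 0.006
```

Emit:
jog_arm(
  rows=[
    {"dp": [0,2,0],"turn": [0,0,0],"grip": 0},
    {"dp": [0,4,0],"turn": [0,0,0],"grip": 0},
  ],
)

```text
time_s: 21.6
position: [0.5471, 0.3186, 0.0606]
tcp_rot: [[0.001, 1.0, -0.0], [1.0, -0.001, -0.0], [-0.0, -0.0, -1.0]]
force: [-0.7, 0.2, 0.3]
opening: 0.005
```

```bash
python3 - <<'E'
import cv2,numpy as np
from h import *
p,d=vision.capture('scene')
p=p[205:265,240:320]
cv2.imwrite('pics/f2.png',cv2.resize(p,None,fx=8,fy=8,interpolation=cv2.INTER_CUBIC)[...,::-1])
c=cloud('scene',d)
m=(abs(c[:,0]-.55)<.045)&(abs(c[:,1]-.325)<.03)&(c[:,2]>.04)&(c[:,2]<.09)
r=c[m]; print(r.mean(0),r.min(0),r.max(0))
p,d=vision.capture('top')
p=p[195:235,215:275]
cv2.imwrite('pics/f3.png',cv2.resize(p,None,fx=8,fy=8,interpolation=cv2.INTER_CUBIC)[...,::-1])
E
```

```text
[0.54268414 0.32947936 0.05833658] [0.53623303 0.32335425 0.04019762] [0.55307891 0.3338229  0.07808754]
```

View pics/f2.png

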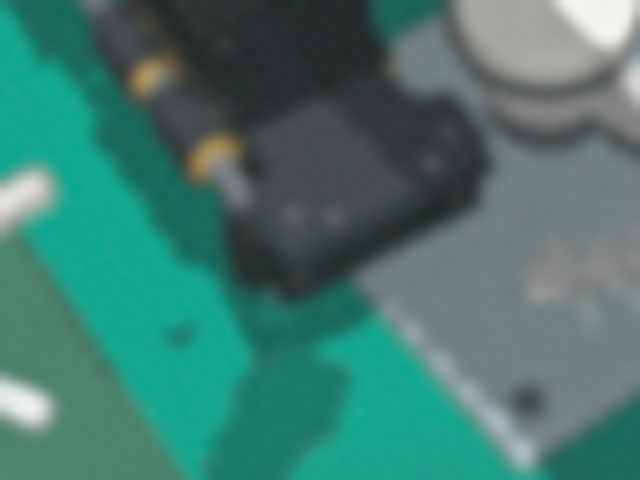

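View pics/f3.png

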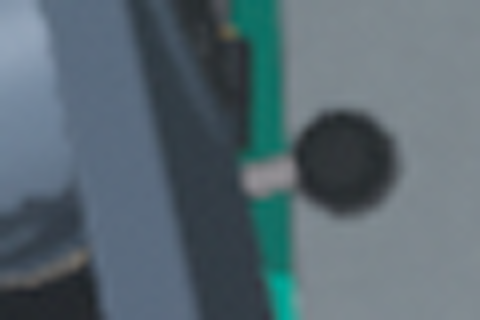

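The knob hasn't moved and there's no force, so the closed fingertips seem to be riding above it. I'll back off, go 15 mm lower and try again.

Emit:
jog_arm(
  rows=[
    {"dp": [0,-10,0],"turn": [0,0,0],"grip": 0},
    {"dp": [0,-25,0],"turn": [0,0,0],"grip": 0},
    {"dp": [0,-40,0],"turn": [0,0,0],"grip": 0},
    {"dp": [0,-40,5],"turn": [0,0,0],"grip": 0},
    {"dp": [0,-40,10],"turn": [0,0,0],"grip": 0},
    {"dp": [0,-40,15],"turn": [0,0,0],"grip": 0},
    {"dp": [0,-40,15],"turn": [0,0,0],"grip": 0},
  ],
)

```text
time_s: 22.4
position: [0.5072, 0.3185, 0.0447]
tcp_rot: [[0.001, 1.0, -0.001], [1.0, -0.001, -0.0], [-0.0, -0.001, -1.0]]
force: [0.4, -0.2, -0.1]
opening: 0.004
```

```bash
python3 - <<'E'
import cv2,numpy as np
from h import *
p,d=vision.capture('scene')
c=cloud('scene',d)
p=p[205:265,240:320]
cv2.imwrite('pics/f4.png',cv2.resize(p,None,fx=8,fy=8,interpolation=cv2.INTER_CUBIC)[...,::-1])
m=(abs(c[:,0]-.52)<.055)&(abs(c[:,1]-.325)<.035)&(c[:,2]>.02)&(c[:,2]<.12)
r=c[m]; r=r[np.argsort(-r[:,2])]; print(r.round(3).tolist())
s=bot.read_state();print(s['position'],s['force'],s['opening'])
E
```

```text
[[0.494, 0.329, 0.101], [0.494, 0.329, 0.096], [0.495, 0.325, 0.091], [0.496, 0.325, 0.085], [0.497, 0.322, 0.082], [0.497, 0.322, 0.077], [0.5, 0.323, 0.075], [0.503, 0.329, 0.062], [0.514, 0.329, 0.057], [0.548, 0.333, 0.043], [0.545, 0.332, 0.041], [0.542, 0.33, 0.038], [0.546, 0.331, 0.034]]
[0.50731695 0.3185204  0.04496084] [-0.00070255  0.3415949   0.09051266] 0.004498266844672679
```

View pics/f4.png

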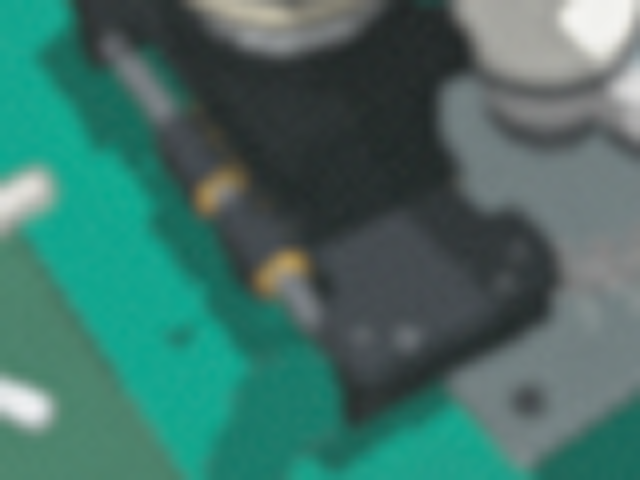

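Emit:
jog_arm(
  rows=[
    {"dp": [0,3,0],"turn": [0,0,0],"grip": 0},
    {"dp": [0,6,0],"turn": [0,0,0],"grip": 0},
    {"dp": [0,9,0],"turn": [0,0,0],"grip": 0},
    {"dp": [0,12,0],"turn": [0,0,0],"grip": 0},
    {"dp": [0,15,0],"turn": [0,0,0],"grip": 0},
  ],
)

```text
time_s: 22.95
position: [0.5224, 0.3187, 0.0458]
tcp_rot: [[0.001, 1.0, 0.0], [1.0, -0.001, 0.0], [0.0, 0.0, -1.0]]
force: [0.1, -0.6, -0.5]
opening: 0.008
```

Emit:
jog_arm(
  rows=[
    {"dp": [0,2,0],"turn": [0,0,0],"grip": 0},
    {"dp": [0,4,0],"turn": [0,0,0],"grip": 0},
    {"dp": [0,6,0],"turn": [0,0,0],"grip": 0},
  ],
)

```text
time_s: 23.25
position: [0.528, 0.3186, 0.0456]
tcp_rot: [[0.001, 1.0, -0.0], [1.0, -0.001, -0.0], [-0.0, -0.0, -1.0]]
force: [-0.9, -0.2, -0.2]
opening: 0.004
```

Emit:
jog_arm(
  rows=[
    {"dp": [0,2,0],"turn": [0,0,0],"grip": 0},
    {"dp": [0,4,0],"turn": [0,0,0],"grip": 0},
    {"dp": [0,6,0],"turn": [0,0,0],"grip": 0},
  ],
)

```text
time_s: 23.55
position: [0.5324, 0.319, 0.0454]
tcp_rot: [[0.001, 1.0, -0.003], [1.0, -0.001, 0.0], [0.0, -0.003, -1.0]]
force: [-3.5, 2.3, 0.4]
opening: 0.01
```

Contact now, at about 3.5 N. Swinging on.

Emit:
jog_arm(
  rows=[
    {"dp": [0,2,0],"turn": [0,0,0],"grip": 0},
    {"dp": [0,4,0],"turn": [0,0,0],"grip": 0},
    {"dp": [0,6,0],"turn": [0,0,0],"grip": 0},
    {"dp": [0,8,0],"turn": [0,0,0],"grip": 0},
  ],
)

```text
time_s: 23.95
position: [0.542, 0.3187, 0.0455]
tcp_rot: [[0.001, 1.0, -0.0], [1.0, -0.001, -0.0], [-0.0, -0.0, -1.0]]
force: [-3.3, 3.0, 0.8]
opening: 0.011
```

Emit:
jog_arm(
  rows=[
    {"dp": [0,2,0],"turn": [0,0,0],"grip": 0},
    {"dp": [0,4,0],"turn": [0,0,0],"grip": 0},
    {"dp": [0,6,0],"turn": [0,0,0],"grip": 0},
    {"dp": [0,8,0],"turn": [0,0,0],"grip": 0},
  ],
)

```text
time_s: 24.35
position: [0.5503, 0.3186, 0.0457]
tcp_rot: [[0.001, 1.0, 0.0], [1.0, -0.001, 0.0], [0.0, 0.0, -1.0]]
force: [-2.5, 2.6, -0.3]
opening: 0.005
```

```bash
python3 look2.py k4
```

```text
[0.55027733 0.31861309 0.04567498] [20.  43.1 87.3 -0.  49.6 20.1] [-2.48371735  2.62658797 -0.28952133]
z0.1 ymax 0.358 98% 0.356 x 0.454 0.646
z0.2 ymax 0.358 98% 0.356 x 0.498 0.573
z0.3 ymax 0.385 98% 0.381 x 0.440 0.602
z0.4 ymax 0.377 98% 0.368 x 0.395 0.585
z0.5 ymax 0.321 98% 0.318 x 0.383 0.471
z0.6 ymax 0.312 98% 0.304 x 0.364 0.414
z0.7 ymax 0.298 98% 0.292 x 0.350 0.376
```

View pics/top_k4.png

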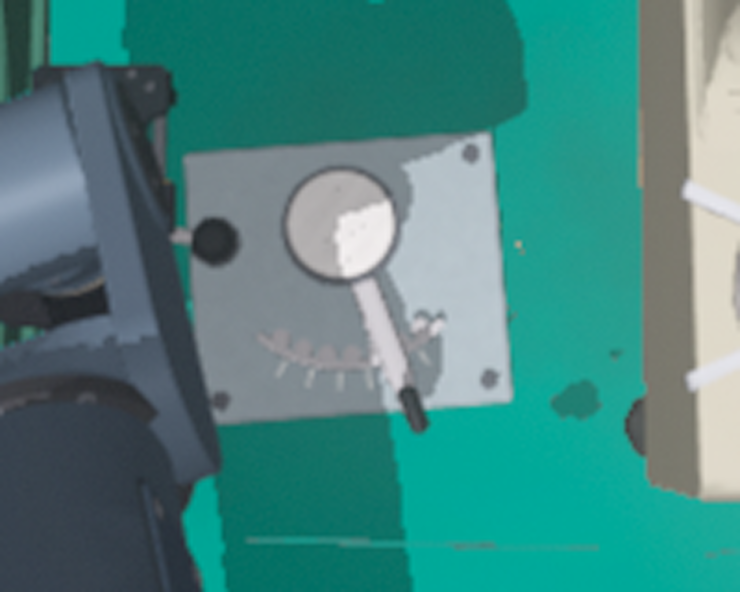

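The handle is turning. From here I'll follow the knob's arc and yaw the finger clockwise with it, so the finger doesn't have to slide along the knob.

Emit:
jog_arm(
  rows=[
    {"dp": [0.1,3,0],"turn": [0,0,2.7],"grip": 0},
    {"dp": [0.2,6,0],"turn": [0,0,5.4],"grip": 0},
    {"dp": [0.3,8.9,0],"turn": [0,0,8],"grip": 0},
    {"dp": [-0.1,11.8,0],"turn": [0,0,10.7],"grip": 0},
    {"dp": [-0.5,14.7,0],"turn": [0,0,13.4],"grip": 0},
    {"dp": [-0.9,17.6,0],"turn": [0,0,16],"grip": 0},
  ],
)

```text
time_s: 25.05
position: [0.568, 0.3179, 0.0458]
tcp_rot: [[0.278, 0.961, 0.001], [0.961, -0.278, 0.0], [0.001, 0.001, -1.0]]
force: [-2.4, 2.3, -0.9]
opening: 0.008
```

```bash
python3 look2.py k5; python3 - <<'E'
from h import *
p,d=vision.capture('top')
p=p[180:240,215:295]
cv2.imwrite('pics/f5.png',cv2.resize(p,None,fx=8,fy=8,interpolation=cv2.INTER_CUBIC)[...,::-1])
E
```

```text
[0.5679646  0.31792207 0.04576456] [19.4 43.9 85.   0.  51.1 35.6] [-2.38782433  2.27789953 -0.85467797]
z0.1 ymax 0.379 98% 0.375 x 0.468 0.667
z0.2 ymax 0.366 98% 0.360 x 0.511 0.589
z0.3 ymax 0.384 98% 0.380 x 0.456 0.619
z0.4 ymax 0.376 98% 0.367 x 0.409 0.601
z0.5 ymax 0.319 98% 0.317 x 0.393 0.484
z0.6 ymax 0.329 98% 0.319 x 0.368 0.423
z0.7 ymax 0.321 98% 0.317 x 0.350 0.384
```

View pics/f5.png

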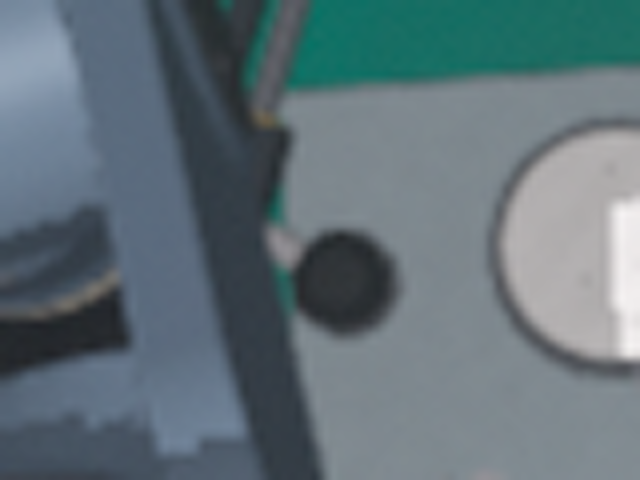

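Emit:
jog_arm(
  rows=[
    {"dp": [-0.3,2.7,0],"turn": [0,0,2],"grip": 0},
    {"dp": [-0.6,5.4,0],"turn": [0,0,4],"grip": 0},
    {"dp": [-0.9,8.1,0],"turn": [0,0,6],"grip": 0},
    {"dp": [-1.4,10.8,0],"turn": [0,0,8],"grip": 0},
    {"dp": [-2.4,13.5,0],"turn": [0,0,9.5],"grip": 0},
  ],
)

```text
time_s: 25.7
position: [0.5803, 0.3121, 0.0459]
tcp_rot: [[0.432, 0.902, 0.001], [0.902, -0.432, 0.001], [0.001, 0.001, -1.0]]
force: [-0.7, 3.5, -0.0]
opening: 0.003
```

```bash
python3 look2.py k6; python3 - <<'E'
from h import *
p,d=vision.capture('top')
p=p[180:240,215:295]
cv2.imwrite('pics/f6.png',cv2.resize(p,None,fx=8,fy=8,interpolation=cv2.INTER_CUBIC)[...,::-1])
E
```

```text
[0.58028276 0.31212401 0.04590239] [18.6 44.4 83.7  0.  51.8 44.1] [-0.71234984  3.51625564 -0.04885355]
z0.1 ymax 0.385 98% 0.380 x 0.480 0.677
z0.2 ymax 0.364 98% 0.357 x 0.521 0.602
z0.3 ymax 0.378 98% 0.374 x 0.464 0.628
z0.4 ymax 0.370 98% 0.361 x 0.421 0.604
z0.5 ymax 0.315 98% 0.313 x 0.402 0.490
z0.6 ymax 0.352 98% 0.342 x 0.368 0.427
z0.7 ymax 0.393 98% 0.334 x 0.350 0.389
```

View pics/f6.png

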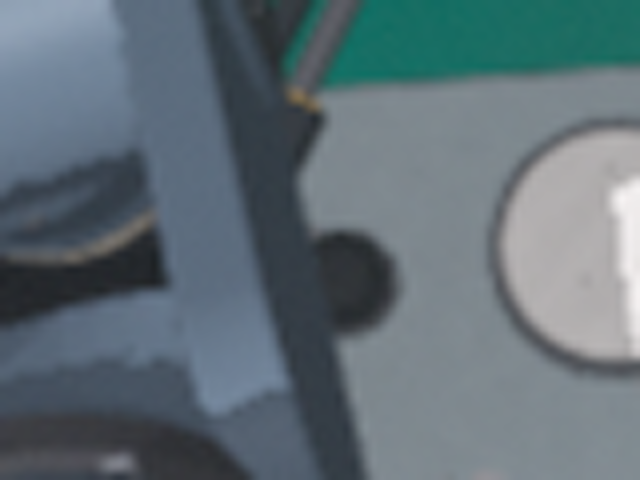

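Emit:
jog_arm(
  rows=[
    {"dp": [-0.9,1.8,0],"turn": [0,0,1.5],"grip": 0},
    {"dp": [-1.8,3.5,0],"turn": [0,0,3],"grip": 0},
    {"dp": [-2.8,5.3,0],"turn": [0,0,4.5],"grip": 0},
  ],
)

```text
time_s: 26.15
position: [0.5835, 0.307, 0.0458]
tcp_rot: [[0.502, 0.865, 0.0], [0.865, -0.502, 0.0], [0.0, 0.0, -1.0]]
force: [-1.3, 3.2, 0.4]
opening: 0.003
```

Emit:
jog_arm(
  rows=[
    {"dp": [-0.9,1.8,0],"turn": [0,0,0],"grip": 0},
    {"dp": [-1.8,3.5,0],"turn": [0,0,0],"grip": 0},
  ],
)

```text
time_s: 26.35
position: [0.5857, 0.3034, 0.0457]
tcp_rot: [[0.501, 0.866, 0.0], [0.866, -0.501, 0.0], [0.0, 0.0, -1.0]]
force: [-1.1, 2.1, 1.0]
opening: 0.003
```

Emit:
jog_arm(
  rows=[
    {"dp": [-0.9,1.8,0],"turn": [0,0,0],"grip": 0},
    {"dp": [-1.8,3.6,0],"turn": [0,0,0],"grip": 0},
  ],
)

```text
time_s: 26.55
position: [0.5868, 0.3015, 0.0456]
tcp_rot: [[0.502, 0.865, -0.002], [0.865, -0.502, 0.003], [0.001, -0.003, -1.0]]
force: [-4.4, 9.6, 1.2]
opening: 0.007
```

Emit:
jog_arm(
  rows=[
    {"dp": [-0.5,0.9,0],"turn": [0,0,0],"grip": 0},
    {"dp": [-0.9,1.8,0],"turn": [0,0,0],"grip": 0},
  ],
)

```text
time_s: 26.75
position: [0.5868, 0.3014, 0.0456]
tcp_rot: [[0.502, 0.865, -0.003], [0.865, -0.502, 0.005], [0.002, -0.005, -1.0]]
force: [-5.9, 12.2, 1.6]
opening: 0.008
```

Emit:
jog_arm(
  rows=[
    {"dp": [-0.5,0.9,0],"turn": [0,0,0],"grip": 0},
    {"dp": [-0.9,1.8,0],"turn": [0,0,0],"grip": 0},
  ],
)

```text
time_s: 26.95
position: [0.5869, 0.3012, 0.0456]
tcp_rot: [[0.502, 0.865, -0.005], [0.865, -0.502, 0.007], [0.003, -0.008, -1.0]]
force: [-7.7, 15.6, 1.0]
opening: 0.01
```

The force rose to about 17 N without motion, so the handle is at its stop. I'll hold briefly, then back off and lift.

Emit:
jog_arm(
  rows=[
    {"dp": [0,0,0],"turn": [0,0,0],"grip": 0},
    {"dp": [0,0,0],"turn": [0,0,0],"grip": 0},
    {"dp": [2,-4,0],"turn": [0,0,0],"grip": 0},
    {"dp": [4,-8,0],"turn": [0,0,0],"grip": 0},
    {"dp": [6,-13,0],"turn": [0,0,0],"grip": 0},
    {"dp": [6,-18,0],"turn": [0,0,0],"grip": 0},
    {"dp": [6,-18,-20],"turn": [0,0,0],"grip": 0},
    {"dp": [6,-18,-50],"turn": [0,0,0],"grip": 0},
    {"dp": [6,-18,-90],"turn": [0,0,0],"grip": 0},
  ],
)

```text
time_s: 27.85
position: [0.5759, 0.3099, 0.1346]
tcp_rot: [[0.501, 0.865, -0.004], [0.865, -0.501, -0.002], [-0.004, -0.003, -1.0]]
force: [0.1, 0.7, -0.3]
opening: 0.008
```

```bash
python3 look2.py k7
```

```text
[0.57592815 0.30988292 0.13455187] [18.5 37.5 81.3 -0.  61.5 48.6] [ 0.12434109  0.6551186  -0.268822  ]
z0.2 ymax 0.390 98% 0.383 x 0.481 0.673
z0.3 ymax 0.367 98% 0.357 x 0.516 0.599
z0.4 ymax 0.375 98% 0.369 x 0.414 0.626
z0.5 ymax 0.367 98% 0.355 x 0.378 0.591
z0.6 ymax 0.304 98% 0.302 x 0.362 0.436
```

View pics/scene_k7.png

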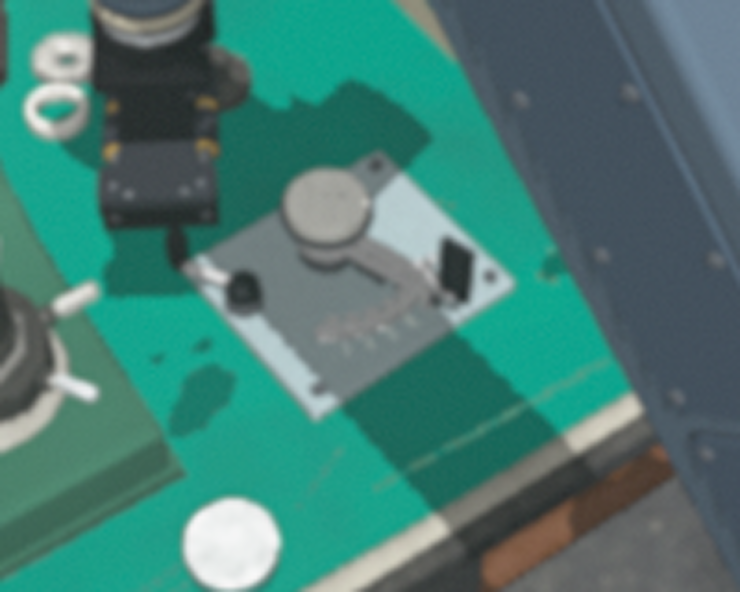

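View pics/top_k7.png

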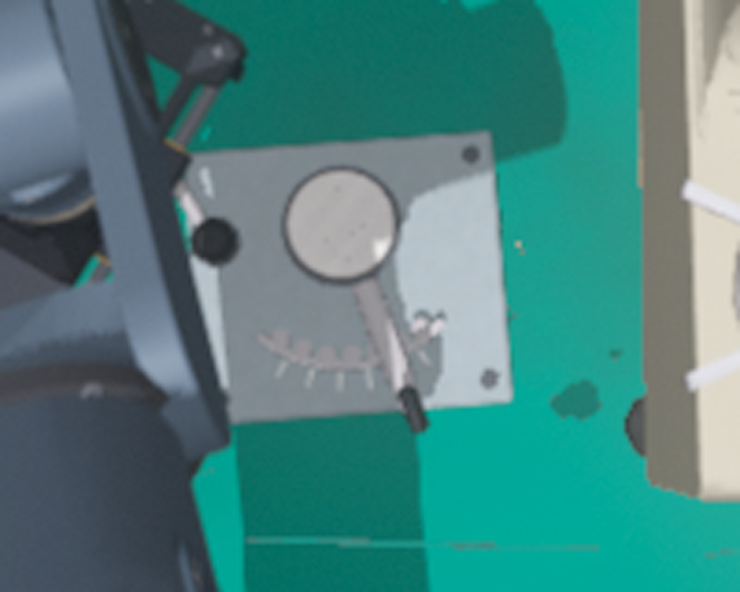

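The handle points away from the robot at about az 31° in the top view, where the stop is expected at about 33°. The arm is still in notch 5. I'll clear the robot for an unobstructed final check.

Emit:
jog_arm(
  rows=[
    {"dp": [0,0,-40],"turn": [0,0,0],"grip": 0},
    {"dp": [-20,-20,-80],"turn": [0,0,0],"grip": 0},
    {"dp": [-45,-45,-110],"turn": [0,0,0],"grip": 0},
    {"dp": [-70,-70,-120],"turn": [0,0,0],"grip": 0},
    {"dp": [-95,-95,-120],"turn": [0,0,0],"grip": 0},
    {"dp": [-120,-120,-120],"turn": [0,0,0],"grip": 0},
    {"dp": [-120,-140,-120],"turn": [0,0,0],"grip": 0},
    {"dp": [-120,-140,-120],"turn": [0,0,0],"grip": 0},
    {"dp": [-120,-140,-120],"turn": [0,0,0],"grip": 0},
  ],
)

```text
time_s: 28.85
position: [0.3966, 0.2772, 0.2557]
tcp_rot: [[0.5, 0.866, 0.001], [0.866, -0.5, -0.0], [0.0, 0.001, -1.0]]
force: [0.4, -0.2, -0.8]
opening: 0.004
```

```bash
python3 look2.py k8
```

```text
[0.39663699 0.27715312 0.25565179] [21.7 16.  98.6 -0.  65.4 51.7] [ 0.35539414 -0.2303159  -0.83631782]
z0.3 ymax 0.347 98% 0.337 x 0.350 0.452
z0.4 ymax 0.333 98% 0.328 x 0.350 0.423
z0.5 ymax 0.345 98% 0.342 x 0.350 0.434
z0.6 ymax 0.340 98% 0.334 x 0.350 0.423
```

View pics/scene_k8.png

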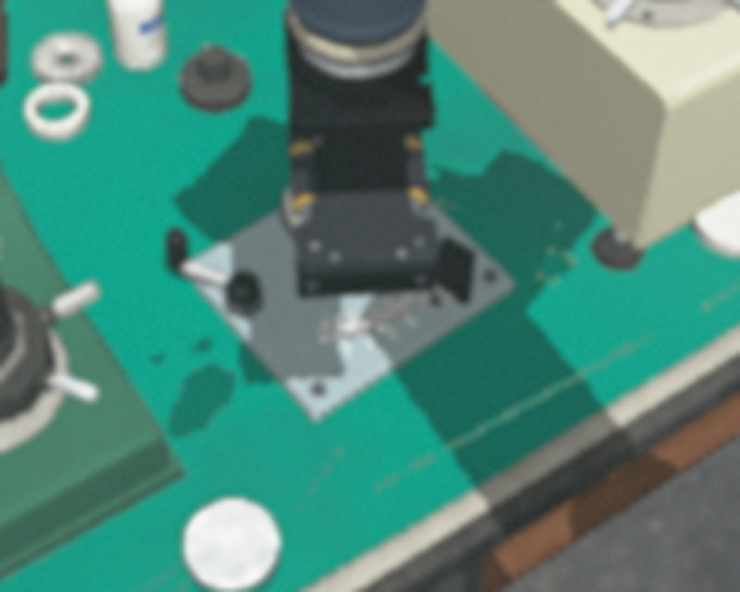

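View pics/top_k8.png

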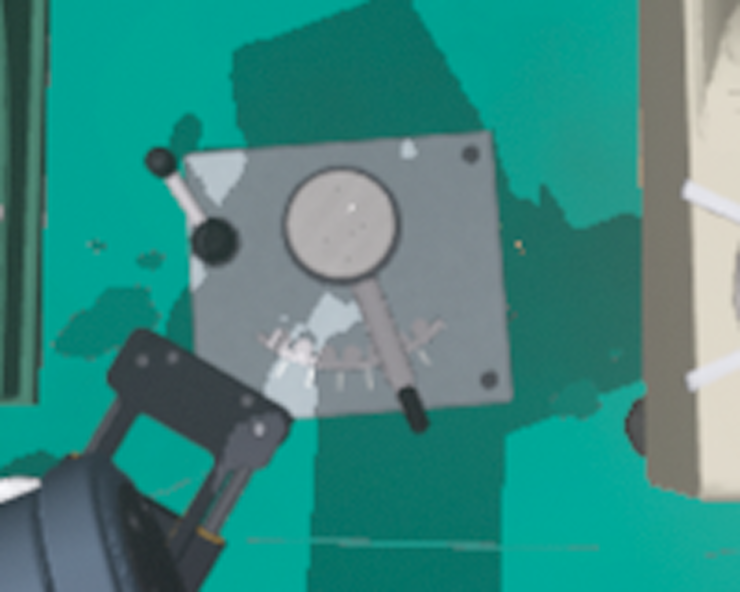

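```bash
python3 - <<'E'
from h import *
w=lambda a,b,z: px2w('top',(a+.5)/3.7-.5+200,(b+.5)/3.7-.5+150,z=z)
K=w(160,161,.072);H=w(214,241,.041);v=K-H
az=np.degrees(np.arctan2(v[1],v[0]));print('clamp az',az,'q',1.9-np.radians(az-4.2),np.hypot(*v[:2]))
P=w(413,408,.108)[:2]-A;print('paddle q',np.arctan2(P[1],P[0])%(2*np.pi)-np.pi-np.radians(4.2)+.5)
E
```

```text
clamp az 32.9852767884592 q 1.3976021439434876 0.054613309405782205
paddle q 0.8000412142215735
```

The clamp reads 1.40 rad and the arm 0.80 rad, and the robot is clear of everything. Handing in.

```bash
python3 -c "
from rig import bot
print(bot.hand_in())"
```

```text
the job is handed in; nothing more can be done
None
```

The index arm is in the fifth notch, the clamp handle is at its stop, and the job is handed in at about 29 s of the 72 s. The hand-in reports no verdict.

- **Indexing:** The arm started in notch 1. I pushed the paddle along its arc with closed fingers and felt four separate clicks, the highest push being about 11 N. I paused about 0.5 s in notch 4, stopped at the fourth click, and backed off until the force on the paddle was zero.
- **Clamp:** I swung the handle clockwise to its stop, where the force rose to about 17 N without further movement.
- **Final picture:** The paddle measured 0.80 rad and the clamp 1.40 rad. The robot stood clear of everything.
- **Bystanders:** I did not re-measure the grease tin, flat anvil or test block. The later pictures showed no sign that they had moved, and the robot went nowhere near them.
- **A check that disagreed:** On the first try at the clamp, the closed fingers passed the knob with no contact at a height where the stated fingertip length says they should have touched it. I went 15 mm lower and it worked. Nothing was moved by the first try.

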